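Run the seam stylus round a clamped moulded lid

ROBOT

A 6-joint arm with a two-finger parallel gripper is mounted at the origin on the work surface. World frame = base frame: x ahead of the robot, y to its left, z up, the work surface at z = 0. Lengths are in m, angles in rad, forces in N, time in s.
With the tool pointing down it reaches from about 0.3 to 0.875 m from the base axis. Payload 6.4 kg.
Tool frame: the origin (TCP) lies between the finger pads, 19 mm behind the fingertips; this is the grasp point; z points along the fingers, y is the line along which they close (so a half turn about z gives the same grasp; the last joint's range is limited). The gripper opens to 85 mm and grips with 20 to 120 N. Pads are 22 mm wide; open, the fingers measure 114 mm over their backs; the gripper's body (76 mm by 85 mm) begins 54 mm behind the grasp point. The pads swing forward as they close: fully open they stand 13 mm farther back than shut.
Start: joints at [-1.519, 0.181, 1.607, -0, 1.354, -0.206], TCP at [0.147, -0.556, 0.25] pointing down, gripper open.
Joint ranges: [-2.99, 2.99], [-0.89, 2.07], [0.3, 2.58], [-1.14, 4.28], [0, 2.63], [-3.12, 3.12]. Speed limits (rad/s): [2.57, 2.57, 3.01, 3.14, 3.14, 3.14].

INTERFACE

Orientations are given as a unit quaternion [w, x, y, z].
In Python, from station import r gives the robot as it stands. The module is installed in compiled form; this text tells all that it offers.
- The arm moves only by the shell command python3 -m creep 'ROWS' [FORCE]. ROWS is JSON, a list that holds one entry, the list of rows, each a list of 7 numbers: the turn, a rotation vector about the world's x, y, z each as a share of pi rad, from -1 to 1, then the shift along the world's x, y, z each as a share of 0.15 m, from -1 to 1, then the opening, from 0 (shut) to 1 (fully open). A call has 1 to 10 rows; each row is the pose to reach, as a shift and turn from the pose commanded when the call began, turning the shorter way round; what a row does not reach only later rows make up. A row lasts 1/10 s, in which the tool goes at most 50 mm and 8.59 degrees, less where a joint would pass 70% of its speed; a pose out of reach is approached as far as the arm can. A call with a number of a shift or a turn outside -1 to 1 is refused whole. A call with a gripper value outside its range is refused whole. The fingers move at their own pace and stop on an object; FORCE is the grip in N (left out, the last holds). Time passes only in rows, so rows that repeat a pose let the fingers close. It gives the time, the measured TCP pose, the force, the opening and the grip force at its end, in the units of the state.
- r.get_state(): the state, without advancing time (a new reading comes with each control period).
- r.snapshot(name): name is "scene" or "top" or "wrist"; returns a dict with "pixels" (480x640x3 uint8, red, green, blue), "vfov" (degrees; the focal length in pixels is half the picture's height over the tangent of half this angle, whatever the lens; pixels are square), "cx", "cy" (the principal point, pixels), "view" (4x4, takes a point from world to camera coordinates). Camera axes: x right, y down, z forward; pixel columns grow to the right and rows downward; lengths in m; the calibration is good to about 2 mm. The wrist camera is an equidistant fisheye: a pixel r from the principal point sees the ray r / f radians off the axis. A picture is of the moment at which its call begins. There is no depth.
- r.job_done(): hands the job in; it is judged then, once.
The state is a dict: "clock": time; "q": joint angles; "dq": joint speeds; "tau": joint torques, N m; "ee_pos": TCP position; "eef_rot": TCP orientation; "force": force on the tool from outside, world axes, zero at the start; "torque": the same for the moment, N m; "gripper_width": finger opening in m; "grasp_force": force on a finger pad.
Only numpy, scipy, OpenCV 4.12 (cv2) and the standard library are available. Lean on these libraries where they do the work, as an engineer would, in place of code of your own. Each camera call takes 0.05 s, during which the arm holds its last target. There are 200 camera calls.

TASK

Take the orange stylus out of its leaning holder and, keeping it square to the jig's sloping face, lower its tip into the white groove round the clamped brown lid at the green mark and run it slowly (about 4 cm a second) and gently the long way round, counter-clockwise as you look onto the face, to the red mark, without lifting the tip out on the way. Then lift it out and put it back into its holder, pushed in until the collar rests on the mouth. Do not turn the lid, touch the jig with the hand, or shift the yellow tub, the stack of lids or the white basket.

Things in the scene. Friction and masses are not known exactly. Their poses are not given: they have to be found in the camera images.
- jig: fixed sloping bench jig: blue 150 x 150 mm base plate, aluminium 150 x 150 mm plate above it sloping 35 degrees from level, its low edge at -x of the jig's frame and its high edge (110 mm up) at +x. Origin: centre of the base's underside
- lid_centre (a point): centre of the brown moulded lid on the jig's stiff turntable, at groove-floor height (70 mm above the jig's origin). z: normal of the sloping face, outward; x: along the face towards the clamp. Lid: 80 mm diameter, 8 mm high. Round it the seam: a white-floored groove, radius 40 to 52 mm, 8 mm deep; then a brown rim to 62 mm radius, 8 mm high
- clamp_top (a point): top of the steel clamp's post (14 x 18 mm), 78 mm from the lid's centre along its x and 40 mm above the groove floor. From it a 12 mm wide arm bridges the seam to the lid's centre, its underside 30 mm above the groove floor, with a black rubber foot of 20 mm diameter on the lid. The turntable's angle, and so the clamp's place, differs between starts
- seam0 (a point): point 0 of the seam, in the middle of the groove at 46 mm radius, 2 mm above the groove floor (START, green mark on the rim beside it, 45 degrees from the clamp). Points 0 to 8 follow one another every 33.75 degrees, counter-clockwise seen onto the face, the long way round from the green to the red mark
- seam1 (a point): point 1 of the seam, in the middle of the groove at 46 mm radius, 2 mm above the groove floor
- seam2 (a point): point 2 of the seam, in the middle of the groove at 46 mm radius, 2 mm above the groove floor
- seam3 (a point): point 3 of the seam, in the middle of the groove at 46 mm radius, 2 mm above the groove floor
- seam4 (a point): point 4 of the seam, in the middle of the groove at 46 mm radius, 2 mm above the groove floor
- seam5 (a point): point 5 of the seam, in the middle of the groove at 46 mm radius, 2 mm above the groove floor
- seam6 (a point): point 6 of the seam, in the middle of the groove at 46 mm radius, 2 mm above the groove floor
- seam7 (a point): point 7 of the seam, in the middle of the groove at 46 mm radius, 2 mm above the groove floor
- seam8 (a point): point 8 of the seam, in the middle of the groove at 46 mm radius, 2 mm above the groove floor (END, red mark on the rim beside it, 45 degrees from the clamp on its other side)
- holder: fixed stylus holder: dark 85 x 60 mm foot with a grey sleeve (outer diameter 30 mm, bore 14 mm, 50 mm long) that leans 30 degrees from vertical, its top towards -x of the holder's frame. Origin: underside, below the mouth
- holder_mouth (a point): centre of the sleeve's mouth, 75 mm above the table, at which the collar of the seated stylus rests
- stylus: loose seam stylus, 130 mm long, 60 g, standing in the holder: steel point and 10 mm shank (0 to 60 mm, the last 20 mm a cone to a 3.6 mm tip), black collar of 26 mm diameter (60 to 64 mm), round orange handle of 18 mm diameter (64 to 130 mm). Origin: the tip; z runs from the tip up to the handle's end
- stylus_tip (a point): tip of the stylus, same as its origin
- stylus_collar (a point): underside of the collar on the axis, 60 mm from the tip; it comes to the holder's mouth when the stylus is seated
- stylus_grip (a point): middle of the handle on its axis, 97 mm from the tip: a good place for the TCP
- tub: loose yellow open tub, 97 x 97 mm, 50 mm high, bystander. Origin: centre of underside
- discs: loose stack of three dark brown lids with white rings, 72 mm diameter, 31 mm high, bystander. Origin: centre of underside
- basket: loose white perforated basket 160 x 174 mm, 85 mm high with brown handles, bystander. Origin: centre of underside
Mind the look-alikes: they are no part of the job. There is more than one size of the jig; the one meant has the size given above.

How it is judged:
On the way, in this order (a step that is already met when the one before it is completed fails the run):
1. the tip is in the groove at seam point 0 (green mark), within 7 mm of it, the stylus within 15 degrees of square to the sloping face (distance between stylus_tip and seam0 below 0.007 m and angle between the z axis of stylus and the z axis of lid_centre, either way round below 0.26 rad), for 0.02 s.
2. the tip is in the groove at seam point 1, within 7 mm of it, the stylus within 15 degrees of square to the sloping face (distance between stylus_tip and seam1 below 0.007 m and angle between the z axis of stylus and the z axis of lid_centre, either way round below 0.26 rad), for 0.02 s.
3. the tip is in the groove at seam point 2, within 7 mm of it, the stylus within 15 degrees of square to the sloping face (distance between stylus_tip and seam2 below 0.007 m and angle between the z axis of stylus and the z axis of lid_centre, either way round below 0.26 rad), for 0.02 s.
4. the tip is in the groove at seam point 3, within 7 mm of it, the stylus within 15 degrees of square to the sloping face (distance between stylus_tip and seam3 below 0.007 m and angle between the z axis of stylus and the z axis of lid_centre, either way round below 0.26 rad), for 0.02 s.
5. the tip is in the groove at seam point 4, within 7 mm of it, the stylus within 15 degrees of square to the sloping face (distance between stylus_tip and seam4 below 0.007 m and angle between the z axis of stylus and the z axis of lid_centre, either way round below 0.26 rad), for 0.02 s.
6. the tip is in the groove at seam point 5, within 7 mm of it, the stylus within 15 degrees of square to the sloping face (distance between stylus_tip and seam5 below 0.007 m and angle between the z axis of stylus and the z axis of lid_centre, either way round below 0.26 rad), for 0.02 s.
7. the tip is in the groove at seam point 6, within 7 mm of it, the stylus within 15 degrees of square to the sloping face (distance between stylus_tip and seam6 below 0.007 m and angle between the z axis of stylus and the z axis of lid_centre, either way round below 0.26 rad), for 0.02 s.
8. the tip is in the groove at seam point 7, within 7 mm of it, the stylus within 15 degrees of square to the sloping face (distance between stylus_tip and seam7 below 0.007 m and angle between the z axis of stylus and the z axis of lid_centre, either way round below 0.26 rad), for 0.02 s.
9. the tip is in the groove at seam point 8 (red mark), within 7 mm of it, the stylus within 15 degrees of square to the sloping face (distance between stylus_tip and seam8 below 0.007 m and angle between the z axis of stylus and the z axis of lid_centre, either way round below 0.26 rad), for 0.02 s.
At the end, for the whole second after the job is handed in: The stylus stands back in its leaning holder, released and at rest, its collar within 8 mm of the mouth and its axis leaning with the sleeve (17 to 43 degrees from vertical); the lid has not been turned (under 6 mm at the seam); tub, stack of lids and basket are within 15 mm of where they stood (distance between stylus_collar and holder_mouth below 0.008 m and angle between the z axis of stylus and the z axis of holder, either way round between 0.3 and 0.75 rad and angle between stylus's own z axis and vertical below 0.8 rad and linear speed of stylus below 0.02 m/s and contact force between the fingers and stylus below 0.1 N and distance of seam0 from where it was at the start of the episode below 0.006 m and distance of each of tub, discs, basket from where it was at the start of the episode below 0.015 m); the robot touches nothing.
It fails at once if the tip is lifted out of the groove on the way (12 to 22 mm above its floor, over the lid or rim, more than about 23 mm back from the two marks) (x of stylus_tip in the frame of lid_centre between -0.06 and 0.01 m and y of stylus_tip in the frame of lid_centre between -0.06 and 0.06 m and z of stylus_tip in the frame of lid_centre between 0.012 and 0.022 m).
It fails at once if the stylus moves faster than 90 mm/s while its tip is down in the groove (z of stylus_tip in the frame of lid_centre below 0.007 m and distance between stylus_tip and lid_centre below 0.056 m and linear speed of stylus above 0.09 m/s).
It fails at once if the stylus presses on the jig or lid with more than 20 N (contact force between stylus and jig above 20 N).
It fails at once if the robot itself pushes on the jig, lid or clamp with more than 3 N (contact force between any of the fingers, the arm and jig above 3 N).
It fails at once if the yellow tub, the stack of lids or the white basket is moved by more than 15 mm, or the lid turned by more than 6 mm at the seam (distance of seam0 from where it was at the start of the episode above 0.006 m or distance of any of tub, discs, basket from where it was at the start of the episode above 0.015 m).
It also fails if it takes over 70 s, if anything falls off the work surface, if the arm or the gripper's body presses on something with over 40 N, if the wrist force passes 120 N, or if a joint passes its speed limit or range.

## Working session

There is one attempt and no reset: what is moved stays moved. The work goes in short steps, Python scripts to look and compute and a shell command to move; the robot and the scene stay as the last step left them, time stands still between calls to the robot, and variables do not carry over. Pictures are saved under pics/ and viewed, at most 10 in all, crops included, and the job is handed in when it is done.

```bash
mkdir -p pics
cat > h.py <<'E'
import numpy as np, cv2
from scipy.spatial.transform import Rotation as R
from station import r
def snap(n,f):
    s=r.snapshot(n); np.savez('pics/'+f+'.npz',**{k:np.array(v) for k,v in s.items()})
    cv2.imwrite('pics/'+f+'.png',np.array(s['pixels'])[...,::-1]); return s
def load(f): return dict(np.load('pics/'+f+'.npz'))
def ray(s,u,v,fish=False):
    f=240/np.tan(np.radians(float(s['vfov']))/2); V=np.array(s['view'])
    x,y=u-float(s['cx']),v-float(s['cy'])
    if fish:
        rr=np.hypot(x,y);t=rr/f;d=np.array([np.sin(t)*x/rr,np.sin(t)*y/rr,np.cos(t)]) if rr>0 else np.array([0,0,1.])
    else: d=np.array([x/f,y/f,1])
    d=V[:3,:3].T@d; return -V[:3,:3].T@V[:3,3], d/np.linalg.norm(d)
def plane(s,u,v,z,fish=False):
    o,d=ray(s,u,v,fish); return o+d*(z-o[2])/d[2]
def proj(s,p,fish=False):
    f=240/np.tan(np.radians(float(s['vfov']))/2); V=np.array(s['view'])
    c=V[:3,:3]@np.array(p)+V[:3,3]
    if fish:
        h=np.hypot(c[0],c[1]);t=np.arctan2(h,c[2]);k=f*t/max(h,1e-9)
        return np.array([float(s['cx'])+k*c[0],float(s['cy'])+k*c[1]])
    return np.array([float(s['cx'])+f*c[0]/c[2],float(s['cy'])+f*c[1]/c[2]])
def tri(a,b):
    A=0;B=0
    for o,d in (a,b):
        P=np.eye(3)-np.outer(d,d);A=A+P;B=B+P@o
    p=np.linalg.solve(A,B); return p,[np.linalg.norm(np.cross(p-o,d)) for o,d in (a,b)]
E
python3 - <<'E'
from h import *
np.set_printoptions(precision=4,suppress=True)
for n in('scene','top','wrist'):
    s=snap(n,n+'0'); print(n,s['vfov'],s['cx'],s['cy'],-np.array(s['view'])[:3,:3].T@np.array(s['view'])[:3,3])
    print(np.array(s['view'])[2,:3])
print(r.get_state())
E
```

```text
scene 57.991124138537174 321.342739982175 241.21803238223868 [0.8044 0.5382 0.6311]
[-0.3587 -0.6645 -0.6555]
top 45.6024101071545 326.21895861954357 239.39888134243597 [ 0.3886 -0.0035  1.2143]
[ 0.1057  0.0164 -0.9943]
wrist 65.70646984690485 314.08219359274847 241.63822663413544 [ 0.2161 -0.5366  0.3729]
[-0.2735 -0.0709 -0.9593]
{'clock': 0.15, 'q': array([-1.5193,  0.1814,  1.6078, -0.    ,  1.3538, -0.2063]), 'dq': array([ 0.0003, -0.0022, -0.003 , -0.0003,  0.0006,  0.0014]), 'tau': array([  0.0014, -44.5258, -35.1691,  -0.0002,   0.0058,  -0.    ]), 'ee_pos': array([ 0.1466, -0.5556,  0.2493]), 'eef_rot': array([-0.0007,  0.9917,  0.1285,  0.    ]), 'force': array([-0.7648,  1.1368, -0.9529]), 'torque': array([-0.0015,  0.0053,  0.0205]), 'grasp_force': 0.0, 'gripper_width': 0.08566499754163161}
```

View pics/scene0.png

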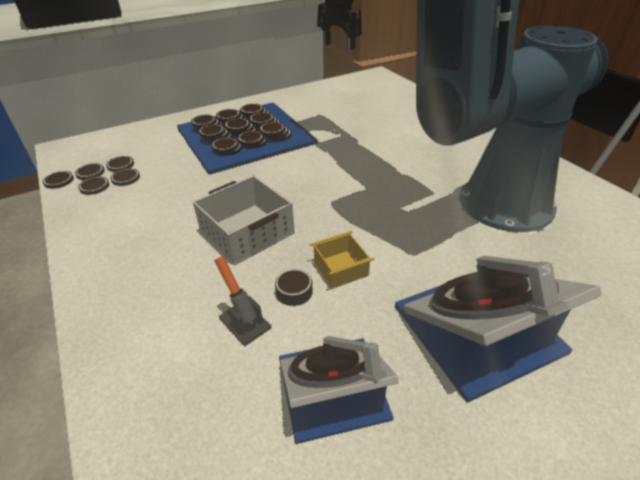

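View pics/top0.png

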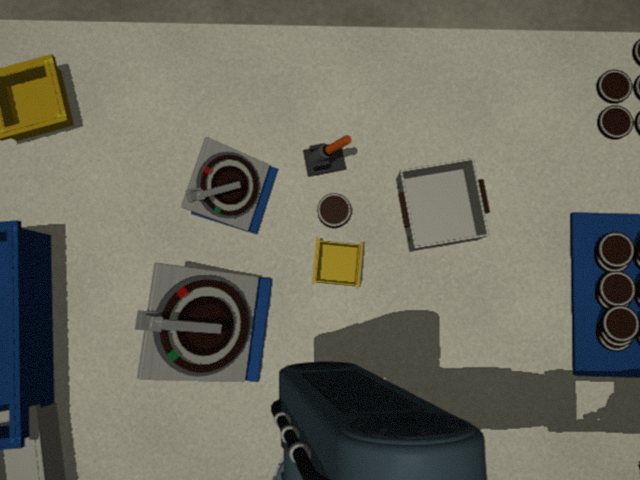

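The jig meant is the one at (230,185) in top and (338,385) in scene. Its blue edge spans about 69 px, or about 146 mm at table height. The look-alike at (205,320) in top measures about 225 mm, so it is too big. I'll confirm this with an enlarged crop and measure.

Run:
```python
from h import *
np.set_printoptions(precision=4,suppress=True)
a=load('top0')['pixels'][...,::-1];b=load('scene0')['pixels'][...,::-1]
c1=cv2.resize(a[125:245,175:375],None,fx=4,fy=4,interpolation=cv2.INTER_CUBIC)[:, :800]
cv2.imwrite('pics/crop_top.png',c1)
for n in('top0','scene0'):
    s=load(n);hsv=cv2.cvtColor(s['pixels'],cv2.COLOR_RGB2HSV)
    for name,lo,hi in(('green',(45,100,40),(80,255,255)),('red',(0,180,100),(3,255,255)),('orange',(4,170,80),(13,255,255)),('blue',(105,140,40),(125,255,255)),('yellow',(18,150,80),(30,255,255))):
        m=cv2.inRange(hsv,lo,hi);N,l,st,ce=cv2.connectedComponentsWithStats(m)
        for i in range(1,N):
            if st[i,4]>12: print(n,name,ce[i],st[i])
            if name in('blue','orange') and 60<st[i,4]<6000 : 
                c=cv2.findContours((l==i).astype(np.uint8),cv2.RETR_EXTERNAL,cv2.CHAIN_APPROX_NONE)[0][0]
                print('   poly',cv2.approxPolyDP(c,4,True)[:,0].tolist(),cv2.minAreaRect(c))
```

```text
top0 green [216.8438 209.3438] [214 206   7   7  32]
top0 green [172.6364 355.2727] [167 349  12  13  88]
top0 red [206.913  169.4348] [205 167   5   6  23]
top0 red [181.8113 292.1698] [177 288  10  10  53]
top0 orange [337.5561 144.1837] [325 136  26  18 196]
   poly [[349, 137], [328, 145], [326, 151], [349, 142]] ((337.5235900878906, 144.04246520996094), (7.576029300689697, 26.90461540222168), 60.945396423339844)
top0 blue [262.6008 200.0058] [249 167  28  66 521]
   poly [[271, 167], [249, 229], [253, 232], [276, 171]] ((262.8999938964844, 199.79998779296875), (7.9056925773620605, 67.35651397705078), 18.434946060180664)
top0 blue [199.7 214.9] [192 212  18   7  20]
top0 blue [595.9851 292.7107] [ 571  213   69  161 5777]
   poly [[573, 213], [574, 368], [597, 373], [639, 369], [635, 338], [616, 352], [604, 348], [594, 334], [603, 310], [594, 288], [604, 271], [596, 266], [592, 252], [598, 238], [611, 231], [623, 232], [633, 243], [639, 215]] ((605.0, 293.0), (160.0, 68.0), 90.0)
top0 blue [  9.825  332.5953] [   0  221   22  229 4075]
   poly [[16, 221], [0, 223], [0, 231], [7, 
[... 461 characters left out ...]
]] ((258.4814758300781, 328.99755859375), (12.4391450881958, 103.0859146118164), 7.523820877075195)
top0 blue [634.449  306.6531] [628 299  12  17  98]
   poly [[633, 299], [628, 306], [639, 315]] ((635.960205078125, 306.9026794433594), (15.239678382873535, 9.31313705444336), 41.18592834472656)
top0 yellow [34.5087 98.1131] [   0   55   67   84 3149]
top0 yellow [338.5705 263.2275] [ 312  238   51   50 1767]
scene0 orange [227.7074 274.6915] [218 258  20  34 188]
   poly [[220, 258], [235, 291]] ((227.50003051757812, 274.5), (36.224300384521484, 4.919349670410156), 63.43495178222656)
scene0 blue [  1.661  135.7797] [  0 125   6  26  59]
scene0 yellow [339.4925 257.8208] [314 233  57  41 664]
```

View pics/crop_top.png

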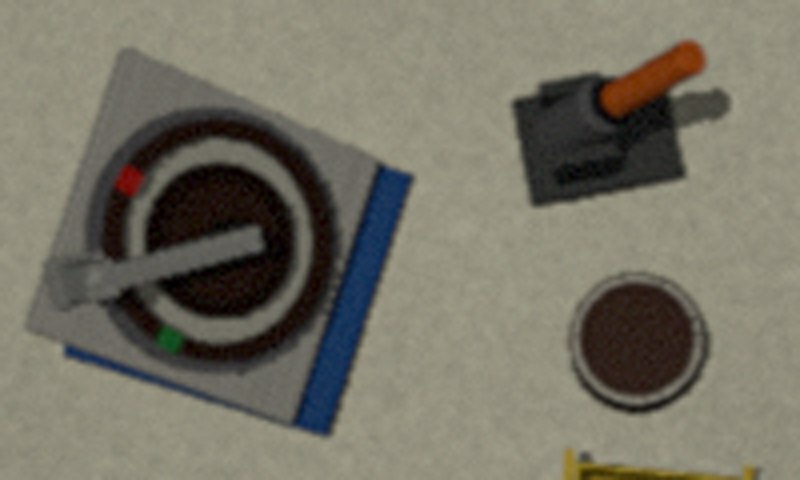

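The crop confirms it. The 150 mm jig has its clamp at about (193,194), the green mark at (217,209), the red mark at (207,169) and its low edge on the right. The stylus leans up and to the right, with its handle end near (349,138). Next I cast rays for the coarse poses.

Run:
```python
from h import *
np.set_printoptions(precision=4,suppress=True)
T=load('top0');S=load('scene0')
def mask(s,lo,hi,box):
    m=cv2.inRange(cv2.cvtColor(s['pixels'],cv2.COLOR_RGB2HSV),lo,hi);k=np.zeros_like(m);x0,y0,x1,y1=box;k[y0:y1,x0:x1]=m[y0:y1,x0:x1];return k
# jig yaw
c=[plane(T,276.5,170,.008),plane(T,257,233.5,.008)]
d=c[0]-c[1];print('blue corners',c,np.linalg.norm(d[:2]))
# extreme corners of blue from mask
m=mask(T,(100,90,30),(128,255,255),(240,160,285,240));cn=np.argwhere(m)[:,::-1]
rc=cv2.minAreaRect(cn.astype(np.float32));print(rc,cv2.boxPoints(rc))
# right edge line: per row rightmost
pts=np.array([plane(T,np.where(m[y])[0].max()+.5,y,.006)[:2] for y in range(176,228) if m[y].any()])
vx,vy,_,_=cv2.fitLine(pts.astype(np.float32),cv2.DIST_HUBER,0,.001,.001).ravel()
ang=np.arctan2(vy,vx); print('edge dir',np.degrees(ang))
yax=np.array([vx,vy,0]);yax*=np.sign(yax[0])   # along +-y of jig
xj=np.cross(yax,[0,0,1]); 
if xj[1]<0:xj=-xj
print('jig x',xj,np.degrees(np.arctan2(xj[1],xj[0])))
n=-np.sin(np.radians(35))*xj+np.cos(np.radians(35))*np.array([0,0,1])
# white groove ring
hsv=cv2.cvtColor(T['pixels'],cv2.COLOR_RGB2HSV)
m=mask(T,(0,60,0),(25,255,75),(195,145,265,225)).copy() # brown
m=cv2.morphologyEx(m,cv2.MORPH_OPEN,np.ones((2,2)))
cv2.imwrite('pics/m.png',m)
cs,_=cv2.findContours(m,cv2.RETR_EXTERNAL,cv2.CHAIN_APPROX_NONE)
cc=max(cs,key=cv2.contourArea);e=cv2.fitEllipse(cc);print('brown outer ellipse',e)
C=plane(T,*e[0],.07+.008*np.cos(np.radians(35)));C0=C-.008*n
print('lid centre',C0,'n',n)
for nm,px in(('green',(216.84,209.34)),('red',(206.91,169.43))):
    o,dd=ray(T,*px);p=o+dd*((C-o)@n)/(dd@n);v=p-C;xf=xj*np.cos(np.radians(35))+np.array([0,0,np.sin(np.radians(35))]);yf=np.cross(n,xf)
    print(nm,p,np.linalg.norm(v),np.degrees(np.arctan2(v@yf,v@xf)))
# stylus
res={}
for nm,s,box in(('top',T,(315,125,360,165)),('scene',S,(205,245,250,305))):
    m=mask(s,(3,130,50),(14,255,255),box);p=np.argwhere(m)[:,::-1].astype(float);c=p.mean(0);u=np.linalg.svd(p-c)[2][0];t=(p-c)@u
    res[nm]=(c,u,t.min(),t.max());print(nm,c,u,t.min(),t.max(),len(p))
g,err=tri(ray(T,*res['top'][0]),ray(S,*res['scene'][0]));print('grip tri',g,err,'top@.107',plane(T,*res['top'][0],.107),'scene@.107',plane(S,*res['scene'][0],.107))
# axis = intersection of view planes
ns=[]
for k,s in(('top',T),('scene',S)):
    c,u,_,_=res[k];ns.append(np.cross(ray(s,*c)[1],ray(s,*(c+u*8))[1]))
a=np.cross(*ns);a/=np.linalg.norm(a);a*=np.sign(a[2]);print('axis',a,'lean',np.degrees(np.arccos(a[2])),np.degrees(np.arctan2(a[1],a[0])))
for k in res: 
    c,u,t0,t1=res[k];print(k,'ends',c+u*t0,c+u*t1)
```

```text
blue corners [array([0.6645, 0.1276, 0.008 ]), array([0.5257, 0.1642, 0.008 ])] 0.14353363475154496
((262.6000061035156, 199.70001220703125), (8.538148880004883, 67.98896789550781), 18.434947967529297) [[247.8 230.6]
 [269.3 166.1]
 [277.4 168.8]
 [255.9 233.3]]
edge dir -15.789456
jig x [ 0.2721  0.9623 -0.    ] 74.21054229043955
brown outer ellipse ((230.41302490234375, 179.02505493164062), (20.768049240112305, 33.26612091064453), 89.66301727294922)
lid centre [0.6292 0.2176 0.07  ] n [-0.1561 -0.5519  0.8192]
green [0.5644 0.2371 0.0805] 0.06799207601027225 84.15535029032128
red [0.6397 0.255  0.1069] 0.05299190693401977 -0.011005700625503427
top [337.3537 144.3712] [-0.8696  0.4938] -14.26095276153337 14.015810671838384 229
scene [227.1681 274.6   ] [0.4479 0.8941] -18.94818519192288 19.514564642691756 345
grip tri [ 0.6977 -0.0023  0.1033] [np.float64(0.00010024560650070346), np.float64(0.00010024560650069747)] top@.107 [ 0.6965 -0.0022  0.107 ] scene@.107 [0.6985 0.0014 0.107 ]
axis [ 0.1217 -0.5684  0.8137] lean 35.54072601872398 -77.91233310011185
top ends [349.755  137.3296] [325.1656 151.2917]
scene ends [218.6813 257.6587] [235.9086 292.0477]
```

```bash
cat >> h.py <<'E'
np.set_printoptions(precision=4,suppress=True)
def toolR(ax,yaz):
    """tool z = -ax, tool y near azimuth yaz (deg), horizontal"""
    z=-np.array(ax)/np.linalg.norm(ax);h=np.array([np.cos(np.radians(yaz)),np.sin(np.radians(yaz)),0]);y=h-z*(h@z);y/=np.linalg.norm(y)
    return R.from_matrix(np.c_[np.cross(y,z),y,z])
def cur():
    s=r.get_state();q=s['eef_rot'];return s,np.array(s['ee_pos']),R.from_quat([q[1],q[2],q[3],q[0]])
def delta(p,Rt):
    s,p0,R0=cur();print('turn/pi',(Rt*R0.inv()).as_rotvec()/np.pi,'shift/.15',(np.array(p)-p0)/.15,'q',s['q'],'clock',s['clock'])
def axis(az,lean):
    a,l=np.radians([az,lean]);return np.array([np.cos(a)*np.sin(l),np.sin(a)*np.sin(l),np.cos(l)])
E
python3 - <<'E'
from h import *
a=axis(-78,30);g=np.array([.697,-.001,.106]);print(g+.12*a)
delta(g+.12*a,toolR(a,12))
n=axis(74.2+180,35);C=plane(load('top0'),229.5,185,.075);print(C);print(n,C+.16*n)
delta(C+.16*n,toolR(n,-15.8))
s=load('wrist0');V=s['view'];_,p0,R0=cur();print('cam in tool',R0.inv().apply(-V[:3,:3].T@V[:3,3]-p0),R0.inv().apply(V[2,:3]))
E
```

```text
[ 0.7095 -0.0597  0.2099]
turn/pi [ 0.156  -0.0966  0.4725] shift/.15 [ 3.7526  3.3059 -0.2622] q [-1.5193  0.1814  1.6078 -0.      1.3538 -0.2063] clock 0.15
[0.6159 0.2148 0.075 ]
[-0.1562 -0.5519  0.8192] [0.5909 0.1265 0.2061]
turn/pi [ 0.142  -0.1452  0.3193] shift/.15 [ 2.962   4.5474 -0.288 ] q [-1.5193  0.1814  1.6078 -0.      1.3538 -0.2063] clock 0.15
cam in tool [ 0.0721 -0.0008 -0.1237] [-0.2828  0.0002  0.9592]
```

```bash
python3 -m creep '[[[0.039,-0.024,0.118,0.94,0.83,0.4,1],[0.039,-0.024,0.118,0.94,0.83,0.4,1],[0.039,-0.024,0.118,0.94,0.83,0.4,1],[0.039,-0.024,0.118,0.94,0.83,0.4,1],[0.039,-0.024,0.118,0.94,0.83,0.4,1],[0.039,-0.024,0.118,0.94,0.83,0.4,1]]]'
python3 -m creep '[[[0.039,-0.024,0.118,0.94,0.83,0,1],[0.039,-0.024,0.118,0.94,0.83,0,1],[0.039,-0.024,0.118,0.94,0.83,0,1],[0.039,-0.024,0.118,0.94,0.83,0,1],[0.039,-0.024,0.118,0.94,0.83,0,1]]]'
python3 -m creep '[[[0.039,-0.024,0.118,0.94,0.83,0,1],[0.039,-0.024,0.118,0.94,0.83,0,1],[0.039,-0.024,0.118,0.94,0.83,0,1],[0.039,-0.024,0.118,0.94,0.83,0,1],[0.039,-0.024,0.118,0.94,0.83,0,1]]]'
python3 - <<'E'
from h import *
a=axis(-78,30);g=np.array([.697,-.001,.106])
delta(g+.12*a,toolR(a,12))
E
```

```text
clock: 0.75
ee_pos: [0.2882, -0.4311, 0.3102]
eef_rot: [-0.055, 0.948, 0.31, 0.045]
force: [-0.4, -0.4, -0.8]
gripper_width: 0.0853
grasp_force: 0.0
clock: 1.25
ee_pos: [0.4302, -0.3051, 0.3089]
eef_rot: [-0.11, 0.867, 0.478, 0.088]
force: [-0.2, 0.3, 0.1]
gripper_width: 0.0855
grasp_force: 0.0
clock: 1.75
ee_pos: [0.5712, -0.1811, 0.3085]
eef_rot: [-0.159, 0.752, 0.626, 0.128]
force: [-0.9, 0.0, 0.7]
gripper_width: 0.0856
grasp_force: 0.0
turn/pi [ 0.0389 -0.0244  0.1178] shift/.15 [ 0.9221  0.8095 -0.6574] q [-0.6666  0.3154  1.375   0.3183  1.7122 -0.4808] clock 1.75
```

```bash
python3 -m creep '[[[0.039,-0.024,0.118,0.92,0.81,-0.66,1],[0.039,-0.024,0.118,0.92,0.81,-0.66,1],[0.039,-0.024,0.118,0.92,0.81,-0.66,1],[0.039,-0.024,0.118,0.92,0.81,-0.66,1],[0.039,-0.024,0.118,0.92,0.81,-0.66,1],[0.039,-0.024,0.118,0.92,0.81,-0.66,1],[0.039,-0.024,0.118,0.92,0.81,-0.66,1]]]'
python3 - <<'E'
from h import *
s=snap('wrist','w1');st,p,_=cur();print(p,st['q'])
g=np.array([.697,-.001,.106]);a=axis(-78,30)
for t in(-.037,0,.033):print(t,proj(s,g+t*a,True))
E
```

```text
clock: 2.45
ee_pos: [0.7071, -0.0634, 0.2112]
eef_rot: [-0.2, 0.61, 0.75, 0.162]
force: [0.3, -0.2, 0.5]
gripper_width: 0.0854
grasp_force: 0.0
[ 0.7073 -0.0637  0.2122] [-0.4316  0.6651  1.105   0.4152  1.6892 -0.6541]
-0.037 [317.7976 225.2894]
0 [318.3124 238.2657]
0.033 [318.9048 253.3114]
```

View pics/w1.png

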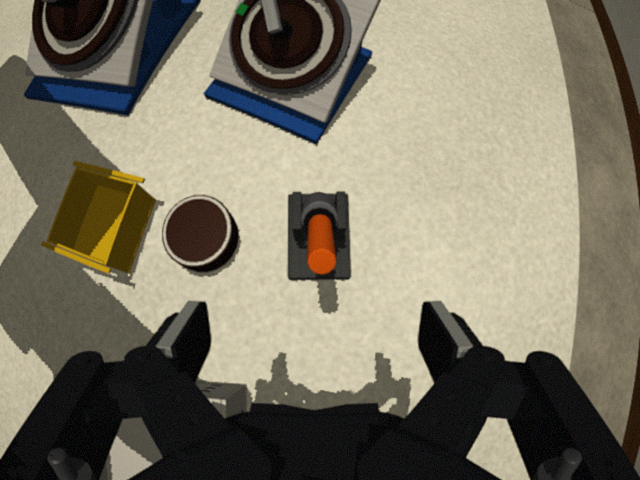

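The wrist view shows the handle from its collar at about (320,214) to its end disc at about (321,261). The dark foot's long edges are vertical at columns 289 and 350. The small jig is at the top, around (285,35). I now refine the stylus from top and wrist together.

Run:
```python
from h import *
T=load('top0');S=load('scene0');W=load('w1')
def om(s,box):
    m=cv2.inRange(cv2.cvtColor(s['pixels'],cv2.COLOR_RGB2HSV),(3,130,50),(14,255,255));x0,y0,x1,y1=box;k=np.zeros_like(m);k[y0:y1,x0:x1]=m[y0:y1,x0:x1];return k
p=np.argwhere(om(W,(290,190,350,300)))[:,::-1];print('wrist orange',p.min(0),p.max(0),p.mean(0))
for y in range(212,276,4):
    q=p[p[:,1]==y][:,0]; print(y,q.min() if len(q) else None,q.max() if len(q) else None,end=' | ')
b=W['pixels'][:,:,::-1]
e=tri(ray(W,321,260,True),ray(T,347.8,138.6));print('\nend tri T,W',e)
e2=tri(ray(W,321,260,True),ray(S,220.5,261.5));print('end tri S,W',e2)
print('end @.1356: W',plane(W,321,260,.1356,True),'T',plane(T,347.8,138.6,.1356),'S',plane(S,220.5,261.5,.1356))
print('collar top @.0785 W',plane(W,320.5,216,.0785,True),'T',plane(T,325.5,151,.0785),'S',plane(S,236,292,.0785))
for c in((289,193),(348,193),(350,278),(289,278)):print(c,plane(W,*c,.01,True))
d=cv2.resize(b[180:300,260:380],None,fx=5,fy=5,interpolation=cv2.INTER_CUBIC)
cv2.imwrite('pics/crop_w1.png',d)
```

```text
wrist orange [307 214] [336 274] [320.4507 244.8875]
212 None None | 216 312 327 | 220 309 330 | 224 308 331 | 228 308 331 | 232 308 332 | 236 307 332 | 240 307 333 | 244 307 334 | 248 307 334 | 252 307 335 | 256 307 335 | 260 307 336 | 264 308 335 | 268 309 333 | 272 314 329 | 
end tri T,W (array([ 0.7019, -0.0214,  0.1327]), [np.float64(0.001002027594830879), np.float64(0.0010020275948310056)])
end tri S,W (array([ 0.7015, -0.0185,  0.1225]), [np.float64(0.0007788671517804966), np.float64(0.0007788671517805086)])
end @.1356: W [ 0.7025 -0.0211  0.1356] T [ 0.7005 -0.0222  0.1356] S [ 0.7034 -0.0041  0.1356]
collar top @.0785 W [0.6939 0.0236 0.0785] T [0.6901 0.0216 0.0785] S [0.694  0.0201 0.0785]
(289, 193) [0.6552 0.062  0.01  ]
(348, 193) [0.7125 0.0741 0.01  ]
(350, 278) [ 0.7299 -0.0088  0.01  ]
(289, 278) [ 0.674  -0.0204  0.01  ]
```

View pics/crop_w1.png

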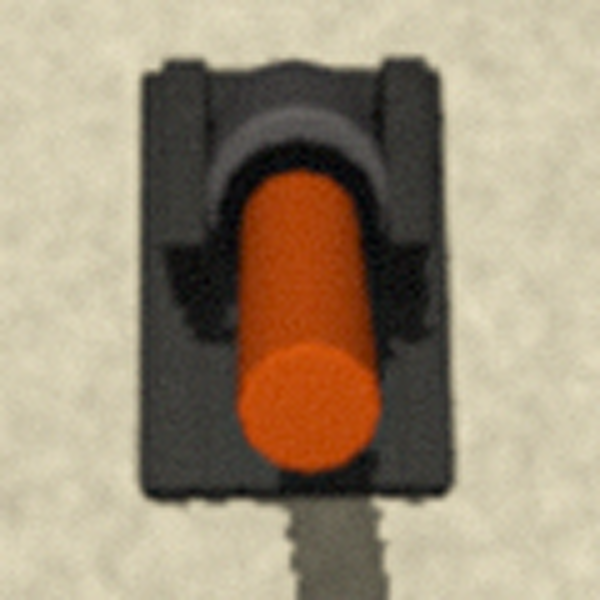

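```bash
python3 -m creep '[[[0,0,0,-0.39,0.63,0.2,1],[0,0,0,-0.39,0.63,0.2,1],[0,0,0,-0.39,0.63,0.2,1]]]'
python3 - <<'E'
from h import *
W=load('w1')
b=plane(W,319.7,224.5,.0785,True);e=plane(W,321.8,261.4,.1347,True);print(b,e,(b+e)/2,np.linalg.norm(e-b))
n=axis(74.2+180,35);C=np.array([.6159,.2148,.075])
delta(C+.16*n,toolR(n,-15.8))
E
```

```text
clock: 2.8
ee_pos: [0.6474, 0.0349, 0.2442]
eef_rot: [-0.2, 0.608, 0.751, 0.163]
force: [0.8, -0.4, 1.6]
gripper_width: 0.0856
grasp_force: 0.0
[0.6947 0.0167 0.0785] [ 0.7031 -0.0217  0.1347] [ 0.6989 -0.0025  0.1066] 0.0685891960691025
turn/pi [ 0.0286 -0.0003 -0.1539] shift/.15 [-0.3765  0.6104 -0.2543] q [-0.3355  0.4625  1.3395  0.4424  1.6217 -0.5852] clock 2.8
```

```bash
python3 -m creep '[[[0.028,0,-0.154,-0.38,0.61,-0.25,1],[0.028,0,-0.154,-0.38,0.61,-0.25,1],[0.028,0,-0.154,-0.38,0.61,-0.25,1],[0.028,0,-0.154,-0.38,0.61,-0.25,1],[0.028,0,-0.154,-0.38,0.61,-0.25,1],[0.028,0,-0.154,-0.38,0.61,-0.25,1]]]'
python3 - <<'E'
from h import *
s=snap('wrist','w2');st,p,_=cur();print(p,st['q'])
E
```

```text
clock: 3.4
ee_pos: [0.5941, 0.1229, 0.2054]
eef_rot: [-0.18, 0.761, 0.575, 0.239]
force: [0.2, -0.3, -0.2]
gripper_width: 0.085
grasp_force: 0.0
[0.5942 0.1231 0.2051] [-0.2931  0.2337  1.7582  0.6501  1.2379 -0.2641]
```

View pics/w2.png

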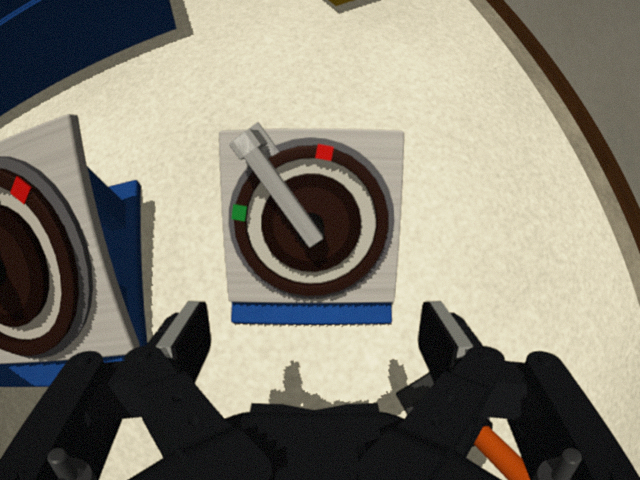

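The wrist view looks nearly square onto the face. The plate corners are at (220,131), (404,131), (393,303) and (231,303). The clamp post is at about (246,142), the green mark at (239,213) and the red mark at (324,152). Next I fit circles to the rim edges and get the edge direction.

```bash
cat > jig.py <<'E'
from h import *
W=load('w2');px=W['pixels'];hsv=cv2.cvtColor(px,cv2.COLOR_RGB2HSV);th=np.radians(35)
def edge(lo,hi,rng,ax,pick):
    m=cv2.inRange(hsv,lo,hi);o=[]
    for i in rng:
        l=m[:,i] if ax=='col' else m[i]
        k=np.where(l)[0]
        k=k[(k>290)&(k<340)] if ax=='col' else k
        if len(k): o.append((i,pick(k)+.5))
    return o
def line_az(pts,z):
    P=np.array([plane(W,u,v,z,True)[:2] for u,v in pts],np.float32);vx,vy,_,_=cv2.fitLine(P,cv2.DIST_HUBER,0,.001,.001).ravel();return np.degrees(np.arctan2(vy,vx))
az1=line_az(edge((100,100,30),(128,255,255),range(240,385),'col',max),.002)
# top edge of plate at z=.11: strongest vertical gradient rows 120..140
g=cv2.GaussianBlur(cv2.cvtColor(px,cv2.COLOR_RGB2GRAY),(3,3),0).astype(float);dy=np.abs(np.diff(g,axis=0))
top=[(u,120+np.argmax(dy[120:140,u])+.5) for u in list(range(285,398))]
az2=line_az(top,.11);print('edge az: blue bottom',az1,'plate top',az2)
jaz=(az1+az2)/2+90
def geo(jaz):
    j=np.radians(jaz);xj=np.array([np.cos(j),np.sin(j),0]);n=-np.sin(th)*xj+np.cos(th)*np.array([0,0,1]);xf=np.cos(th)*xj+np.sin(th)*np.array([0,0,1]);return n,xf,np.cross(n,xf)
n,xf,yf=geo(jaz)
def cast(u,v,C,h):
    o,d=ray(W,u,v,True);p=o+d*((C+h*n-o)@n)/(d@n);return np.array([(p-C)@xf,(p-C)@yf])
brown=((hsv[...,2]<95)&(hsv[...,1]>85)&((hsv[...,0]<20)|(hsv[...,0]>170))).astype(np.uint8)
C=plane(W,311,223,.07,True)
if __name__=='__main__':
    print('jaz',jaz)
    for it in range(4):
        out={}
        # radial scan from centre for brown edges
        from numpy.linalg import norm
        P={'lid':[], 'in':[], 'out':[]}
        c0=proj(W,C+.008*n,True)
        for a in np.radians(np.arange(0,360,3)):
            prof=[]
            rs=np.arange(.025,.072,.0004)
            pts=[proj(W,C+.008*n+q*(np.cos(a)*xf+np.sin(a)*yf),True) for q in rs]
            b=np.array([brown[int(round(v)),int(round(u))] for u,v in pts])
            ch=np.where(np.diff(b.astype(int))!=0)[0]
            if len(ch)==3 and b[0]==1:
                for k,i in zip(('lid','in','out'),ch):P[k].append((rs[i]+.0002)*np.array([np.cos(a),np.sin(a)]))
        for k in P:
            X=np.array(P[k]);A=np.c_[2*X,np.ones(len(X))];s=np.linalg.lstsq(A,(X**2).sum(1),rcond=None)[0];rad=np.sqrt(s[2]+s[:2]@s[:2]);out[k]=(s[:2],rad,len(X),np.std(norm(X-s[:2],axis=1)-rad))
        print(it,C,out)
        off=(out['lid'][0]+out['out'][0])/2
        C=C+off[0]*xf+off[1]*yf
        # put it back on z=.07 along the view ray
        o=ray(W,0,0,True)[0];d=(C+.008*n)-o;zt=.07+.008*n[2];C=o+d*(zt-o[2])/d[2]-.008*n
    for nm,lo,hi in(('green',(45,100,40),(80,255,255)),('red',(0,180,100),(4,255,255))):
        m=cv2.inRange(hsv,lo,hi)[120:240,220:410];p=np.argwhere(m)[:,::-1].mean(0)+[220,120];v=cast(*p,C,.008);print(nm,p,v,np.linalg.norm(v),np.degrees(np.arctan2(v[1],v[0])))
    for c in((220,131),(404,131),(393,303),(231,303)):print('plate corner',cast(*c,C,-.003),(C+xf*cast(*c,C,-.003)[0])[2])
    print('C',C,'n',n)
    T=load('top0');print('C in top',proj(T,C))
E
python3 jig.py
```

```text
edge az: blue bottom -15.868827 plate top -6.748912
jaz 78.69113
0 [0.6181 0.2174 0.07  ] {'lid': (array([0.0011, 0.    ]), np.float64(0.038629832607208155), 82, np.float64(0.0008099580042475526)), 'in': (array([ 0.0017, -0.0006]), np.float64(0.05088334913507802), 82, np.float64(0.0023887489880595283)), 'out': (array([ 0.0007, -0.0009]), np.float64(0.06018284189203692), 82, np.float64(0.0032268708336619933))}
1 [0.6187 0.2182 0.07  ] {'lid': (array([0.0003, 0.0007]), np.float64(0.03885123465147795), 79, np.float64(0.0004360920682661011)), 'in': (array([0.0011, 0.0003]), np.float64(0.051385400141591354), 79, np.float64(0.0005302509613805017)), 'out': (array([0.0002, 0.0002]), np.float64(0.060790069069612124), 79, np.float64(0.0004191320791483149))}
2 [0.6183 0.2185 0.07  ] {'lid': (array([-0.    ,  0.0001]), np.float64(0.03884072622243121), 77, np.float64(0.0007949511873796993)), 'in': (array([ 0.0007, -0.0004]), np.float64(0.051169922132355855), 77, np.float64(0.0019427644268837654)), 'out': (array([-0.0002, -0.0006]), np.float64(0.06055447412142868), 77, np.float64(0.0024314444893171103))}
3 [0.6185 0.2184 0.07  ] {'lid': (array([0.0001, 0.0004]), np.float64(0.03882010651291224), 77, np.float64(0.000745037435388408)), 'in': (array([ 0.0008, -0.0002]), np.float64(0.051098633896342324), 77, np.float64(0.0019270017342921436)), 'out': (array([-0.0001, -0.0004]), np.float64(0.0605335913170334), 77, np.float64(0.00241053391959378))}
green [239.0258 212.2189] [0.014  0.0559] 0.05760871918425593 75.97844770822603
red [323.9915 152.0042] [ 0.0555 -0.013 ] 0.05696017928371141 -13.153520769163633
plate corner [0.0785 0.0668] 0.11502378411049793
plate corner [ 0.0692 -0.0792] 0.10967534263597466
plate corner [-0.0805 -0.0684] 0.0238397263932051
plate corner [-0.0683  0.0753] 0.0308301717211254
C [0.6186 0.2184 0.07  ] n [-0.1125 -0.5624  0.8192]
C in top [228.2875 184.1559]
```

```bash
sed -i 's|^jaz=.*|jaz=74.2|' jig.py; python3 jig.py
```

```text
edge az: blue bottom -15.868827 plate top -6.748912
jaz 74.2
0 [0.6181 0.2174 0.07  ] {'lid': (array([0.0011, 0.0003]), np.float64(0.038811656363162535), 78, np.float64(0.00035974764240461176)), 'in': (array([0.002 , 0.0002]), np.float64(0.051378032006624386), 78, np.float64(0.00046832455669107556)), 'out': (array([0.0011, 0.0001]), np.float64(0.060791797169826155), 78, np.float64(0.00031295474497740875))}
1 [0.6182 0.2186 0.07  ] {'lid': (array([-0.0001, -0.0002]), np.float64(0.038820407971826905), 79, np.float64(0.0008235750760258602)), 'in': (array([ 0.0007, -0.0002]), np.float64(0.051182180822992876), 79, np.float64(0.0026118030305673106)), 'out': (array([-0.0002, -0.0007]), np.float64(0.06037771889485284), 79, np.float64(0.0033808935852226566))}
2 [0.6186 0.2183 0.07  ] {'lid': (array([0.0001, 0.0004]), np.float64(0.038822234405144436), 83, np.float64(0.0008050809206447346)), 'in': (array([0.0009, 0.0001]), np.float64(0.051212047217062046), 83, np.float64(0.002544355019616652)), 'out': (array([-0.0001, -0.0003]), np.float64(0.06041107107586687), 83, np.float64(0.0032984228922659266))}
3 [0.6185 0.2183 0.07  ] {'lid': (array([0.0001, 0.0003]), np.float64(0.03881706093705621), 82, np.float64(0.0008096789764249304)), 'in': (array([0.001 , 0.0001]), np.float64(0.05120103535000779), 82, np.float64(0.002552916545831069)), 'out': (array([-0.0001, -0.0003]), np.float64(0.06039879470475052), 82, np.float64(0.003314950253348346))}
green [239.0258 212.2189] [0.0099 0.0568] 0.057616628279423605 80.12607029702454
red [323.9915 152.0042] [ 0.0563 -0.0097] 0.0571041092056749 -9.803002298870775
plate corner [0.0741 0.0725] 0.11252812476567914
plate corner [ 0.0741 -0.0735] 0.11250248496510262
plate corner [-0.0743 -0.0725] 0.02738509304401275
plate corner [-0.0745  0.0716] 0.02725173914531598
C [0.6185 0.2183 0.07  ] n [-0.1562 -0.5519  0.8192]
C in top [228.3139 184.1708]
```

```bash
python3 -m creep '[[[0,0,0,0.4,-0.63,0.2,0.6],[0,0,0,0.4,-0.63,0.2,0.6],[0,0,0,0.4,-0.63,0.2,0.6]]]' | head -2
python3 - <<'E'
from h import *
a=axis(-78,34);g=np.array([.6985,-.002,.1055]);print(a*.8)
delta(g+.12*a,toolR(a,12))
E
```

```text
clock: 3.75
ee_pos: [0.6563, 0.0249, 0.2358]
[ 0.093  -0.4376  0.6632]
turn/pi [-0.0046  0.001   0.1555] shift/.15 [ 0.3746 -0.6169 -0.2055] q [-0.4156  0.3524  1.5372  0.614   1.3841 -0.2959] clock 3.75
```

```bash
python3 -m creep '[[[-0.005,0.001,0.155,0.37,-0.62,-0.2,0.6],[-0.005,0.001,0.155,0.37,-0.62,-0.2,0.6],[-0.005,0.001,0.155,0.37,-0.62,-0.2,0.6],[-0.005,0.001,0.155,0.37,-0.62,-0.2,0.6],[-0.005,0.001,0.155,0.37,-0.62,-0.2,0.6],[-0.005,0.001,0.155,0.37,-0.62,-0.2,0.6]]]' | head -2
python3 - <<'E'
from h import *
a=axis(-78,34);g=np.array([.6985,-.002,.1055])
delta(g,toolR(a,12))
s=snap('wrist','w3');hsv=cv2.cvtColor(s['pixels'],cv2.COLOR_RGB2HSV);m=cv2.inRange(hsv,(3,130,50),(14,255,255));m[:, :250]=0;m[:,400:]=0
p=np.argwhere(m)[:,::-1];print(p.min(0),p.max(0),p.mean(0),[proj(s,g+t*a,True) for t in(-.033,0,.033)])
_,p0,R0=cur()
print([proj(s,p0+R0.apply([0,0,t]),True) for t in (.087,.12,.153)])
E
```

```text
clock: 4.35
ee_pos: [0.7076, -0.0617, 0.2041]
turn/pi [ 0.0002 -0.0018  0.    ] shift/.15 [-0.0606  0.3982 -0.6573] q [-0.4467  0.7059  1.0813  0.4625  1.7306 -0.668 ] clock 4.35
[283   0] [339 285] [320.2512 254.0252] [array([319.6244, 238.5086]), array([320.028 , 251.8771]), array([320.5397, 269.0624])]
[array([313.667 , 257.8548]), array([313.7848, 242.2017]), array([313.8767, 230.0206])]
```

```bash
python3 -m creep '[[[0,-0.002,0,-0.015,0.1,-0.165,0.6],[0,-0.002,0,-0.03,0.2,-0.33,0.6],[0,-0.002,0,-0.045,0.3,-0.495,0.6],[0,-0.002,0,-0.06,0.4,-0.657,0.6],[0,-0.002,0,-0.06,0.4,-0.657,0.6],[0,-0.002,0,-0.06,0.4,-0.657,0.6]]]'
python3 - <<'E'
from h import *
a=axis(-78,34);g=np.array([.6985,-.002,.1055])
delta(g,toolR(a,12))
E
python3 -m creep '[[[0,0,0,0,0,0,0],[0,0,0,0,0,0,0],[0,0,0,0,0,0,0],[0,0,0,0,0,0,0],[0,0,0,0,0,0,0],[0,0,0,0,0,0,0]]]' 50
python3 - <<'E'
from h import *
s=snap('wrist','w4');st,p,Rt=cur();print(p,Rt.as_quat(),st)
np.savez('grasp.npz',p=p,q=Rt.as_quat())
E
```

```text
clock: 5.0
ee_pos: [0.6984, -0.002, 0.1063]
eef_rot: [-0.227, 0.601, 0.744, 0.184]
force: [-0.8, -0.6, 0.9]
gripper_width: 0.0509
grasp_force: 0.0
turn/pi [ 0.0003  0.0002 -0.0005] shift/.15 [ 0.0005 -0.0002 -0.0056] q [-0.3798  0.7561  1.2096  0.4828  1.5384 -0.6969] clock 5.0
clock: 5.6
ee_pos: [0.6998, -0.0036, 0.1069]
eef_rot: [-0.226, 0.602, 0.744, 0.184]
force: [0.5, -2.8, 6.4]
gripper_width: 0.0167
grasp_force: 48.7
[ 0.6998 -0.0036  0.1069] [ 0.6016  0.7437  0.1844 -0.2256] {'clock': 5.65, 'q': array([-0.3815,  0.7568,  1.2066,  0.4829,  1.5384, -0.6974]), 'dq': array([-0.0008, -0.0004,  0.0002, -0.0007, -0.0014, -0.0008]), 'tau': array([  1.7388, -61.8819, -27.9203,   1.829 ,   1.2848,   0.0146]), 'ee_pos': array([ 0.6998, -0.0036,  0.1069]), 'eef_rot': array([-0.2256,  0.6016,  0.7437,  0.1844]), 'force': array([-0.4998, -2.9877,  5.9816]), 'torque': array([-0.1469,  0.1013,  0.0641]), 'grasp_force': 48.73521029949188, 'gripper_width': 0.01654340785915383}
```

View pics/w4.png

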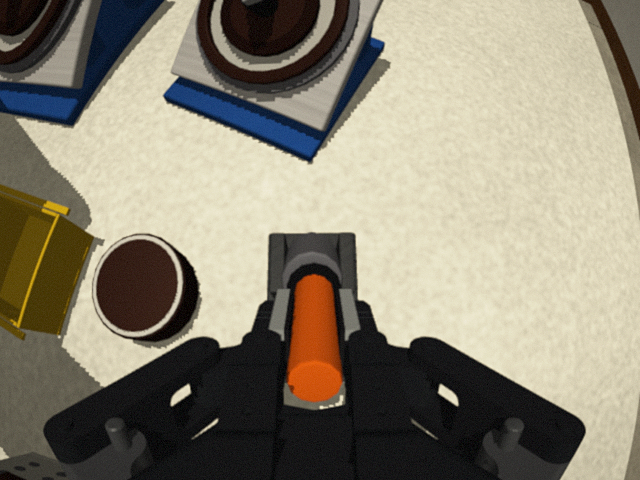

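The stylus is gripped: width 16.5 mm, grip 49 N, and the handle is centred between the pads at (315,330). I draw it out along the sleeve.

```bash
python3 -m creep '[[[0,0,0,0.008,-0.035,0.055,0],[0,0,0,0.016,-0.07,0.115,0],[0,0,0,0.024,-0.105,0.17,0],[0,0,0,0.032,-0.14,0.23,0],[0,0,0,0.04,-0.175,0.285,0],[0,0,0,0.048,-0.21,0.34,0],[0,0,0,0.056,-0.25,0.4,0],[0,0,0,0.06,-0.28,0.46,0],[0,0,0,0.06,-0.28,0.6,0],[0,0,0,0.06,-0.28,0.6,0]]]'
python3 - <<'E'
from h import *
s=snap('wrist','w5');snap('scene','s5');snap('top','t5')
_,p,Rt=cur()
for x,t in((0,.097),(0,.087),(0,.077),(0,.057),(0,.037),(0,.033)):print(t,proj(s,p+Rt.apply([x,0,t]),True))
b=s['pixels'][...,::-1]
c=cv2.resize(b[200:420,220:420],None,fx=2.7,fy=2.7,interpolation=cv2.INTER_CUBIC);cv2.imwrite('pics/crop_w5.png',c)
E
```

```text
clock: 6.65
ee_pos: [0.7093, -0.045, 0.1994]
eef_rot: [-0.224, 0.601, 0.744, 0.185]
force: [1.0, -0.7, 0.1]
gripper_width: 0.0166
grasp_force: 48.7
0.097 [310.9352 252.7754]
0.087 [310.8534 257.9084]
0.077 [310.765  263.4881]
0.057 [310.5646 276.2298]
0.037 [310.326  291.5966]
0.033 [310.2729 295.0529]
```

View pics/crop_w5.png

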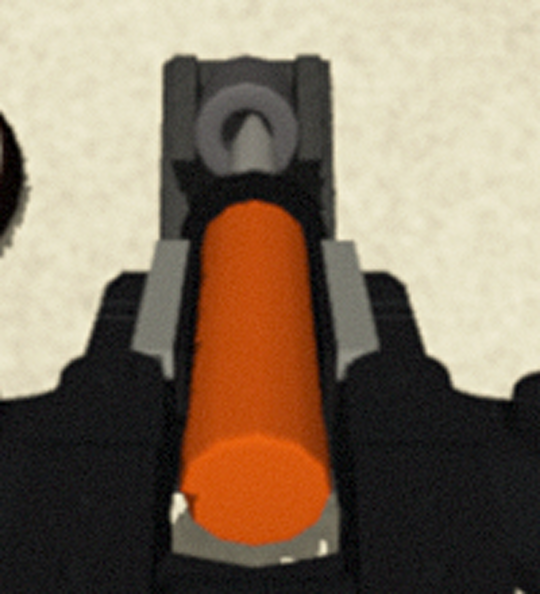

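Held stylus: tip at about (314.4,242.6), handle end disc at about (314.8,380.4), and pad centre at column 314.5. The tip stays in line with the pads sideways. I now work out where the tip sits in the tool frame, and check how consistent the wrist calibration is from picture to picture.

Run:
```python
from h import *
# mean camera-in-tool from pictures: commanded targets known roughly = measured ee at the time
ee={'wrist0':([.1466,-.5556,.2493],[-.0007,.9917,.1285,0]),'w1':([.7073,-.0637,.2122],[-.2,.61,.75,.162]),'w2':([.5942,.1231,.2051],[-.18,.761,.575,.239]),'w4':([.6998,-.0036,.1069],[-.2256,.6016,.7437,.1844])}
_,p,Rt=cur();q=Rt.as_quat();ee['w5']=(p,[q[3],q[0],q[1],q[2]])
cams=[]
for k,(p,q) in ee.items():
    V=load(k)['view'];Rk=R.from_quat([q[1],q[2],q[3],q[0]])
    o=Rk.inv().apply(-V[:3,:3].T@V[:3,3]-np.array(p));A=Rk.as_matrix().T@V[:3,:3].T
    cams.append((o,A[:,2],A[:,0]));print(k,o,A[:,2],A[:,0])
o=np.mean([c[0] for c in cams],0);z=np.mean([c[1] for c in cams],0);z/=np.linalg.norm(z);x=np.mean([c[2] for c in cams],0);x-=z*(x@z);x/=np.linalg.norm(x);A=np.c_[x,np.cross(z,x),z]
print('mean',o,A);np.savez('cam.npz',o=o,A=A)
W=load('w5');V=W['view']
def rt(u,v): return A@(V[:3,:3]@ray(W,u,v,True)[1])
e=rt(314.8,380.4);t=rt(314.4,242.6)
for d in np.arange(.108,.132,.003):
    E=o+e*d
    # tip on ray with |tip-E|=.130
    b=t@(o-E);c=(o-E)@(o-E)-.13**2;k=-b+np.sqrt(b*b-c);P=o+t*k;a=(E-P)/.13
    s=(-P)@a; Q=P+s*a
    print('d',d,'end',E,'tip',P,'tilt xz deg',np.degrees(np.arctan2(-a[0],-a[2])),'y tilt',np.degrees(a[1]),'TCP at',s,'off',Q)
```

```text
wrist0 [ 0.0721 -0.0008 -0.1236] [-0.2827  0.0002  0.9592] [0.0012 1.     0.0001]
w1 [ 0.0719  0.0001 -0.1225] [-0.2808 -0.0009  0.9598] [0.0008 1.     0.0012]
w2 [ 0.0722 -0.0001 -0.1237] [-0.2815 -0.0011  0.9596] [0.0013 1.     0.0016]
w4 [ 0.0722  0.0003 -0.1233] [-0.2822 -0.0012  0.9594] [0.0005 1.     0.0014]
w5 [ 0.0739  0.0011 -0.1273] [-0.2845  0.0038  0.9587] [ 0.0029  1.     -0.0031]
mean [ 0.0725  0.0001 -0.1241] [[ 0.0013 -0.9593 -0.2823]
 [ 1.      0.0014  0.0001]
 [ 0.0002 -0.2823  0.9593]]
d 0.108 end [ 0.0063  0.0004 -0.0388] tip [0.0085 0.0004 0.0912] tilt xz deg 0.9718629276100798 y tilt 0.020647104528800742 TCP at 0.09136142488397542 off [ 0.0069  0.0004 -0.0001]
d 0.111 end [ 0.0044  0.0004 -0.0364] tip [0.0078 0.0004 0.0936] tilt xz deg 1.474960490766026 y tilt 0.02288806206351729 TCP at 0.09374638994316707 off [ 0.0054  0.0004 -0.0001]
d 0.114 end [ 0.0026  0.0004 -0.034 ] tip [0.0071 0.0004 0.0959] tilt xz deg 1.9794995021101762 y tilt 0.025133667729941273 TCP at 0.0961008997784175 off [ 0.0038  0.0004 -0.0001]
d 0.117 end [ 0.0008  0.0004 -0.0316] tip [0.0064 
[... 354 characters left out ...]
29  0.0004 -0.0269] tip [0.005  0.0004 0.1029] tilt xz deg 3.5022908177219603 y tilt 0.03189878943692695 TCP at 0.10297505866292925 off [-0.0013  0.0004  0.0001]
d 0.126 end [-0.0048  0.0004 -0.0245] tip [0.0043 0.0004 0.1052] tilt xz deg 4.013127681188396 y tilt 0.034163412347994325 TCP at 0.10520107104691447 off [-0.003   0.0004  0.0002]
d 0.129 end [-0.0066  0.0005 -0.0222] tip [0.0037 0.0004 0.1074] tilt xz deg 4.525678726187428 y tilt 0.03643290478464208 TCP at 0.10739325122413482 off [-0.0048  0.0004  0.0004]
d 0.132 end [-0.0084  0.0005 -0.0198] tip [0.003  0.0004 0.1097] tilt xz deg 5.040002768804533 y tilt 0.038707316692938226 TCP at 0.10955089909611647 off [-0.0066  0.0004  0.0006]
```

```bash
cat > plan.py <<'E'
from h import *
th=np.radians(35);j=np.radians(74.2);xj=np.array([np.cos(j),np.sin(j),0]);n=-np.sin(th)*xj+np.cos(th)*np.array([0,0,1]);xf=np.cos(th)*xj+np.sin(th)*np.array([0,0,1]);yf=np.cross(n,xf)
C=np.array([.6185,.2184,.070]);phi0=80.15
tip=np.array([.0061,.0004,.099]);tilt=np.radians(2.7)
Rt=toolR(n,-15.8)*R.from_rotvec([0,-tilt,0])   # tool->world, stylus axis -> n
Rc=R.from_rotvec([0,-tilt,0]);assert np.allclose(Rc.apply([-np.sin(tilt),0,-np.cos(tilt)]),[0,0,-1],atol=2e-3) or print('SIGN',Rc.apply([-np.sin(tilt),0,-np.cos(tilt)]))
def seam(phi,h,rad=.046):
    f=np.radians(phi);return C+rad*(np.cos(f)*xf+np.sin(f)*yf)+h*n
def tcp(phi,h,rad=.046): return seam(phi,h,rad)-Rt.apply(tip)
def where():
    s,p,Rn=cur();v=p+Rn.apply(tip)-C;a=Rn.apply([-np.sin(tilt),0,-np.cos(tilt)])
    print('tip rad %.4f phi %.2f h %.4f sq %.2f'%(np.hypot(v@xf,v@yf),np.degrees(np.arctan2(v@yf,v@xf))%360,v@n,np.degrees(np.arccos(a@n))),'clk',s['clock'],'F',s['force'],'grip',s['grasp_force'],'F.n',s['force']@n)
E
python3 - <<'E'
from plan import *
print(Rc.apply([-np.sin(tilt),0,-np.cos(tilt)]))
print(seam(phi0,.06),tcp(phi0,.06))
delta(tcp(phi0,.06),Rt);where()
E
```

```text
[-0.  0. -1.]
[0.5673 0.2038 0.1237] [0.5511 0.1481 0.2041]
turn/pi [-0.0092  0.0004 -0.1549] shift/.15 [-1.0434  1.2821  0.0594] q [-0.4266  0.7     1.1086  0.4695  1.6985 -0.6644] clock 6.8
tip rad 0.1742 phi 227.96 h 0.1384 sq 16.28 clk 6.8 F [-0.7303 -0.0691 -0.9242] grip 48.66076648235321 F.n -0.6048977939987449
```

```bash
python3 -m creep '[[[-0.005,0,-0.077,-0.26,0.32,0.3,0],[-0.005,0,-0.077,-0.52,0.64,0.3,0],[-0.005,0,-0.077,-0.52,0.64,0.3,0],[-0.005,0,-0.077,-0.52,0.64,0.3,0]]]' |head -2
python3 - <<'E'
from plan import *
delta(tcp(phi0,.06),Rt);where()
E
```

```text
clock: 7.2
ee_pos: [0.6264, 0.0555, 0.24]
turn/pi [-0.0049 -0.0005 -0.0791] shift/.15 [-0.5024  0.6172 -0.2397] q [-0.3601  0.3597  1.5078  0.5436  1.4997 -0.4342] clock 7.2
tip rad 0.0466 phi 233.61 h 0.1298 sq 8.46 clk 7.2 F [ 0.1935 -0.2425 -0.1968] grip 48.94211411476135 F.n -0.05763044597958388
```

```bash
python3 -m creep '[[[-0.005,0,-0.078,-0.25,0.31,-0.1,0],[-0.005,0,-0.078,-0.5,0.62,-0.24,0],[-0.005,0,-0.078,-0.5,0.62,-0.24,0],[-0.005,0,-0.078,-0.5,0.62,-0.24,0],[-0.005,0,-0.078,-0.5,0.62,-0.24,0],[-0.005,0,-0.078,-0.5,0.62,-0.24,0]]]' |head -2
python3 - <<'E'
from plan import *
where()
s=snap('wrist','w6');delta(tcp(phi0,.06),Rt)
snap('top','t6');snap('scene','s6')
p=s['pixels'][...,::-1][100:400,160:480];cv2.imwrite('pics/crop_w6.png',cv2.resize(p,None,fx=2,fy=2,interpolation=cv2.INTER_CUBIC))
_,p0,R0=cur();print('tip expected at',proj(s,p0+R0.apply(tip),True),'seam0',proj(s,seam(phi0,0),True),'foot of tip',proj(s,seam(phi0,0.004),True))
E
```

```text
clock: 7.8
ee_pos: [0.5562, 0.1434, 0.2045]
tip rad 0.0392 phi 82.14 h 0.0621 sq 0.22 clk 7.8 F [-0.6422  0.2119 -0.6589] grip 48.99652719497681 F.n -0.5563996951638397
turn/pi [0.0009 0.0006 0.0005] shift/.15 [-0.0341  0.0318 -0.0029] q [-0.2522  0.1455  1.8464  0.6071  1.2022 -0.2154] clock 7.85
tip expected at [314.5504 243.0756] seam0 [306.5039 213.3444] foot of tip [306.4123 214.6752]
```

View pics/crop_w6.png

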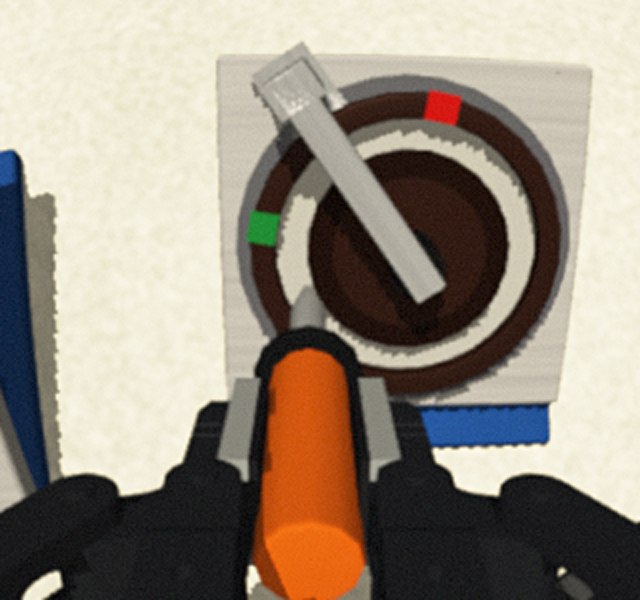

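The picture shows the tip at (314.5,244), where (314.6,243) was expected. The groove beside the green mark is at about (307,216), near the predicted seam0. I correct sideways, then descend.

```bash
python3 -m creep '[[[0.001,0.001,0,-0.034,0.032,-0.003,0],[0.001,0.001,0,-0.034,0.032,-0.003,0],[0.001,0.001,0,-0.022,0.075,-0.065,0],[0.001,0.001,0,-0.01,0.117,-0.127,0],[0.001,0.001,0,0.002,0.158,-0.188,0],[0.001,0.001,0,0.013,0.198,-0.249,0],[0.001,0.001,0,0.013,0.198,-0.249,0],[0.001,0.001,0,0.013,0.198,-0.249,0]]]'
python3 - <<'E'
from plan import *
where();delta(tcp(phi0,.006),Rt);delta(tcp(phi0,.003),Rt)
E
```

```text
clock: 8.75
ee_pos: [0.5563, 0.1746, 0.1661]
eef_rot: [-0.169, 0.766, 0.579, 0.221]
force: [-0.1, -0.4, -0.5]
gripper_width: 0.017
grasp_force: 49.0
tip rad 0.0485 phi 80.37 h 0.0134 sq 0.19 clk 8.75 F [-0.1158 -0.4479 -0.5456] grip 48.99615526199341 F.n -0.181672298881404
turn/pi [-0.0003 -0.0012 -0.    ] shift/.15 [ 0.0215  0.022  -0.0415] q [-0.1924  0.2075  1.8649  0.6361  1.1124 -0.2174] clock 8.75
turn/pi [-0.0003 -0.0012 -0.    ] shift/.15 [ 0.0246  0.0331 -0.0579] q [-0.1924  0.2075  1.8649  0.6361  1.1124 -0.2174] clock 8.75
```

```bash
python3 -m creep '[[[0,-0.001,0,0.011,0.011,-0.021,0],[0,-0.001,0,0.021,0.022,-0.041,0],[0,-0.001,0,0.021,0.022,-0.041,0],[0,-0.001,0,0.021,0.022,-0.041,0]]]'
python3 - <<'E'
from plan import *
where();s=snap('wrist','w7');where();delta(tcp(phi0,.003),Rt)
p=s['pixels'][...,::-1][150:300,240:440];cv2.imwrite('pics/crop_w7.png',cv2.resize(p,None,fx=4,fy=4,interpolation=cv2.INTER_CUBIC))
E
```

```text
clock: 9.15
ee_pos: [0.5598, 0.1774, 0.1605]
eef_rot: [-0.168, 0.766, 0.579, 0.222]
force: [-0.9, 0.8, -0.5]
gripper_width: 0.0165
grasp_force: 49.0
tip rad 0.0456 phi 79.83 h 0.0068 sq 0.06 clk 9.15 F [-0.9181  0.7837 -0.4668] grip 48.99705111980438 F.n -0.6715192877773187
tip rad 0.0456 phi 79.84 h 0.0068 sq 0.06 clk 9.2 F [ 0.1205  0.2976 -0.3794] grip 48.99697959423065 F.n -0.4938365159360999
turn/pi [-0.0003  0.0002  0.0002] shift/.15 [ 0.0014  0.0141 -0.0209] q [-0.1858  0.2215  1.8617  0.6422  1.0966 -0.2219] clock 9.2
```

View pics/crop_w7.png

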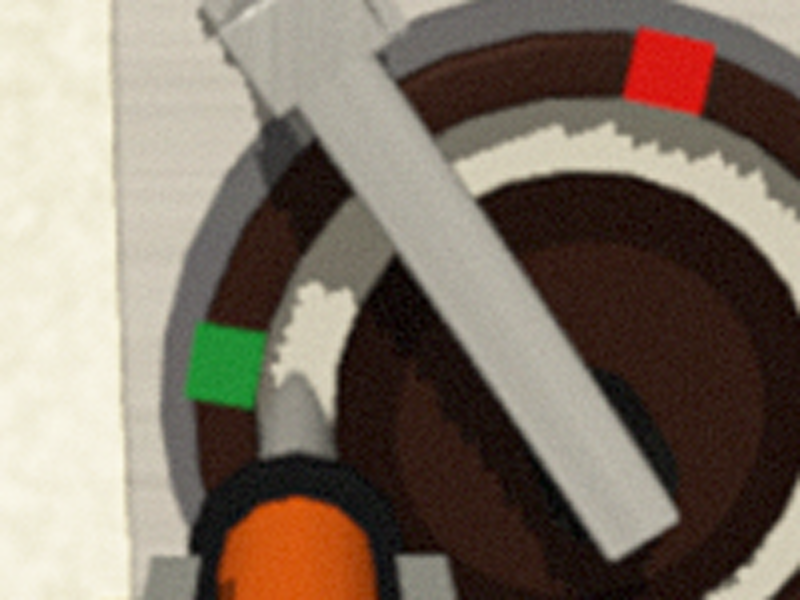

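The picture shows the tip at crop (296,375), beside the green mark (226,365) and centred between the groove walls (about 262 to 340). I lower it the last millimetres and watch the force.

```bash
python3 -m creep '[[[0,0,0,0,0.004,-0.006,0],[0,0,0,0.001,0.009,-0.013,0],[0,0,0,0.001,0.014,-0.021,0],[0,0,0,0.001,0.014,-0.021,0],[0,0,0,0.001,0.014,-0.021,0]]]'
python3 - <<'E'
from plan import *
where();delta(tcp(phi0,.003),Rt);print(-.001*n/.15)
E
```

```text
clock: 9.7
ee_pos: [0.5598, 0.1796, 0.1572]
eef_rot: [-0.168, 0.766, 0.579, 0.222]
force: [-0.0, 0.1, 0.3]
gripper_width: 0.0167
grasp_force: 49.0
tip rad 0.0462 phi 80.16 h 0.0028 sq 0.06 clk 9.7 F [-0.0455  0.0777  0.3413] grip 48.99727463722229 F.n 0.24378720838942872
turn/pi [-0.0003  0.0001  0.0002] shift/.15 [ 0.0012 -0.0006  0.0011] q [-0.1815  0.2272  1.8628  0.6448  1.0893 -0.223 ] clock 9.7
[ 0.001   0.0037 -0.0055]
```

```bash
python3 -m creep '[[[0,0,0,0.0005,0.002,-0.003,0],[0,0,0,0.001,0.004,-0.006,0],[0,0,0,0.0015,0.006,-0.009,0],[0,0,0,0.002,0.008,-0.012,0],[0,0,0,0.002,0.008,-0.012,0]]]'
python3 - <<'E'
from plan import *
where()
E
```

```text
clock: 10.2
ee_pos: [0.5602, 0.1808, 0.1556]
eef_rot: [-0.168, 0.766, 0.579, 0.222]
force: [-0.4, -0.2, 0.3]
gripper_width: 0.0169
grasp_force: 49.1
tip rad 0.0461 phi 80.09 h 0.0008 sq 0.06 clk 10.2 F [-0.3803 -0.2047  0.2618] grip 49.062668681144714 F.n 0.3868247100206417
```

```bash
python3 -m creep '[[[0,0,0,0.0005,0.002,-0.003,0],[0,0,0,0.001,0.004,-0.006,0],[0,0,0,0.0015,0.006,-0.009,0],[0,0,0,0.0015,0.006,-0.009,0]]]'
python3 - <<'E'
from plan import *
where()
E
```

```text
clock: 10.6
ee_pos: [0.5608, 0.1812, 0.1551]
eef_rot: [-0.167, 0.766, 0.579, 0.223]
force: [-4.7, -6.2, 8.2]
gripper_width: 0.017
grasp_force: 50.4
tip rad 0.0456 phi 79.77 h 0.0001 sq 0.08 clk 10.6 F [-4.6572 -6.2268  8.2307] grip 50.37754476070404 F.n 10.9061406643022
```

The tip touches the floor at an estimated 0.3 mm, so the height model is good. I back off to about 2.5 mm and compute the first arc.

```bash
python3 -m creep '[[[0,0,0,-0.002,-0.006,0.009,0],[0,0,0,-0.003,-0.012,0.018,0],[0,0,0,-0.003,-0.012,0.018,0],[0,0,0,-0.003,-0.012,0.018,0]]]'
cat > arc.py <<'E'
import sys
from plan import *
where();s,p,Rn=cur();a=float(sys.argv[1]);h=.0022
print('turn',np.round((Rt*Rn.inv()).as_rotvec()/np.pi,4))
for k in range(1,10): print(np.round((tcp(phi0+a+5*k,h)-p)/.15,3).tolist())
E
python3 arc.py 0
```

```text
clock: 11.0
ee_pos: [0.5598, 0.18, 0.1566]
eef_rot: [-0.168, 0.766, 0.579, 0.222]
force: [-0.4, 0.3, 0.2]
gripper_width: 0.0171
grasp_force: 49.0
tip rad 0.0463 phi 80.26 h 0.0021 sq 0.05 clk 11.0 F [-0.4238  0.2562  0.1919] grip 49.008543491363525 F.n 0.08202235565421483
turn [-0.0003  0.      0.0002]
[-0.007, -0.02, -0.014]
[-0.014, -0.041, -0.03]
[-0.019, -0.062, -0.045]
[-0.022, -0.084, -0.06]
[-0.022, -0.106, -0.075]
[-0.02, -0.129, -0.09]
[-0.015, -0.151, -0.104]
[-0.009, -0.173, -0.118]
[0.0, -0.195, -0.131]
```

```bash
python3 -m creep '[[[0,0,0,-0.007,-0.02,-0.014,0],[0,0,0,-0.014,-0.041,-0.03,0],[0,0,0,-0.019,-0.062,-0.045,0],[0,0,0,-0.022,-0.084,-0.06,0],[0,0,0,-0.022,-0.106,-0.075,0],[0,0,0,-0.02,-0.129,-0.09,0],[0,0,0,-0.015,-0.151,-0.104,0],[0,0,0,-0.009,-0.173,-0.118,0],[0,0,0,0,-0.195,-0.131,0],[0,0,0,0,-0.195,-0.131,0]]]' | grep force
python3 arc.py 45
```

```text
force: [0.1, 1.6, 0.8]
grasp_force: 49.0
tip rad 0.0458 phi 125.93 h 0.0024 sq 0.06 clk 12.0 F [0.1257 1.5809 0.7623] grip 49.00489032268524 F.n -0.2676340284824931
turn [-0.0002  0.0001  0.0004]
[0.009, -0.017, -0.011]
[0.022, -0.037, -0.023]
[0.037, -0.057, -0.033]
[0.054, -0.076, -0.042]
[0.073, -0.093, -0.051]
[0.093, -0.109, -0.058]
[0.114, -0.124, -0.063]
[0.137, -0.137, -0.068]
[0.161, -0.149, -0.071]
```

```bash
python3 -m creep '[[[0,0,0,0.009,-0.017,-0.011,0],[0,0,0,0.022,-0.037,-0.023,0],[0,0,0,0.037,-0.057,-0.033,0],[0,0,0,0.054,-0.076,-0.042,0],[0,0,0,0.073,-0.093,-0.051,0],[0,0,0,0.093,-0.109,-0.058,0],[0,0,0,0.114,-0.124,-0.063,0],[0,0,0,0.137,-0.137,-0.068,0],[0,0,0,0.161,-0.149,-0.071,0],[0,0,0,0.161,-0.149,-0.071,0]]]' | grep force
python3 arc.py 90
```

```text
force: [-0.0, 0.2, -0.9]
grasp_force: 49.0
tip rad 0.0455 phi 170.57 h 0.0023 sq 0.08 clk 13.0 F [-0.0257  0.1998 -0.889 ] grip 49.001081585884094 F.n -0.8344395207889649
turn [-0.0002  0.0002  0.0003]
[0.022, -0.011, -0.004]
[0.048, -0.019, -0.005]
[0.074, -0.025, -0.004]
[0.1, -0.03, -0.002]
[0.126, -0.032, 0.001]
[0.153, -0.033, 0.006]
[0.179, -0.031, 0.012]
[0.204, -0.028, 0.019]
[0.229, -0.023, 0.027]
```

```bash
python3 -m creep '[[[0,0,0,0.022,-0.011,-0.004,0],[0,0,0,0.048,-0.019,-0.005,0],[0,0,0,0.074,-0.025,-0.004,0],[0,0,0,0.1,-0.03,-0.002,0],[0,0,0,0.126,-0.032,0.001,0],[0,0,0,0.153,-0.033,0.006,0],[0,0,0,0.179,-0.031,0.012,0],[0,0,0,0.204,-0.028,0.019,0],[0,0,0,0.229,-0.023,0.027,0],[0,0,0,0.229,-0.023,0.027,0]]]' | grep force
python3 arc.py 135
```

```text
force: [-0.4, -0.1, -1.2]
grasp_force: 49.0
tip rad 0.0456 phi 215.49 h 0.0022 sq 0.08 clk 14.0 F [-0.4177 -0.0907 -1.2215] grip 48.99987816810608 F.n -0.885290744605273
turn [-0.0002  0.0003  0.0002]
[0.024, 0.005, 0.008]
[0.047, 0.014, 0.018]
[0.069, 0.025, 0.029]
[0.089, 0.037, 0.042]
[0.108, 0.051, 0.055]
[0.125, 0.066, 0.068]
[0.141, 0.083, 0.082]
[0.154, 0.101, 0.097]
[0.165, 0.12, 0.112]
```

```bash
python3 -m creep '[[[0,0,0,0.024,0.005,0.008,0],[0,0,0,0.047,0.014,0.018,0],[0,0,0,0.069,0.025,0.029,0],[0,0,0,0.089,0.037,0.042,0],[0,0,0,0.108,0.051,0.055,0],[0,0,0,0.125,0.066,0.068,0],[0,0,0,0.141,0.083,0.082,0],[0,0,0,0.154,0.101,0.097,0],[0,0,0,0.165,0.12,0.112,0],[0,0,0,0.165,0.12,0.112,0]]]' | grep force
python3 arc.py 180
```

```text
force: [0.1, 0.2, -0.2]
grasp_force: 49.0
tip rad 0.0456 phi 260.59 h 0.0022 sq 0.08 clk 15.0 F [ 0.1109  0.1602 -0.163 ] grip 49.00016784667969 F.n -0.2392185191510008
turn [-0.0003  0.0004  0.0001]
[0.011, 0.018, 0.014]
[0.018, 0.038, 0.03]
[0.023, 0.06, 0.045]
[0.026, 0.082, 0.06]
[0.026, 0.104, 0.075]
[0.024, 0.126, 0.09]
[0.019, 0.148, 0.104]
[0.013, 0.17, 0.117]
[0.004, 0.192, 0.13]
```

```bash
python3 -m creep '[[[0,0,0,0.011,0.018,0.014,0],[0,0,0,0.018,0.038,0.03,0],[0,0,0,0.023,0.06,0.045,0],[0,0,0,0.026,0.082,0.06,0],[0,0,0,0.026,0.104,0.075,0],[0,0,0,0.024,0.126,0.09,0],[0,0,0,0.019,0.148,0.104,0],[0,0,0,0.013,0.17,0.117,0],[0,0,0,0.004,0.192,0.13,0],[0,0,0,0.004,0.192,0.13,0]]]' | grep force
python3 arc.py 225
```

```text
force: [0.7, -0.5, -0.7]
grasp_force: 49.0
tip rad 0.0457 phi 305.41 h 0.0021 sq 0.06 clk 16.0 F [ 0.6744 -0.4893 -0.7158] grip 49.00018036365509 F.n -0.4216279242477187
turn [-0.0003  0.0002  0.    ]
[-0.008, 0.021, 0.013]
[-0.021, 0.041, 0.024]
[-0.036, 0.061, 0.035]
[-0.053, 0.079, 0.044]
[-0.072, 0.097, 0.052]
[-0.092, 0.113, 0.059]
[-0.113, 0.128, 0.065]
[-0.136, 0.141, 0.07]
[-0.16, 0.152, 0.073]
```

```bash
python3 -m creep '[[[0,0,0,-0.008,0.021,0.013,0],[0,0,0,-0.021,0.041,0.024,0],[0,0,0,-0.036,0.061,0.035,0],[0,0,0,-0.053,0.079,0.044,0],[0,0,0,-0.072,0.097,0.052,0],[0,0,0,-0.092,0.113,0.059,0],[0,0,0,-0.113,0.128,0.065,0],[0,0,0,-0.136,0.141,0.07,0],[0,0,0,-0.16,0.152,0.073,0],[0,0,0,-0.16,0.152,0.073,0]]]' | grep force
python3 - <<'E'
from plan import *
where();s=snap('wrist','w8');delta(seam(phi0+270,.002)-Rt.apply(tip),Rt)
p=s['pixels'][...,::-1][100:400,160:480];cv2.imwrite('pics/crop_w8.png',cv2.resize(p,None,fx=2,fy=2,interpolation=cv2.INTER_CUBIC))
print(n*.08/.15)
E
```

```text
force: [-1.1, 0.8, -1.2]
grasp_force: 49.0
tip rad 0.0455 phi 350.49 h 0.0021 sq 0.05 clk 17.0 F [-1.0638  0.8146 -1.2151] grip 48.9999657869339 F.n -1.278795090881644
turn/pi [-0.0002  0.0001  0.0002] shift/.15 [0.0008 0.0039 0.0012] q [-0.1362  0.318   1.6966  0.6273  1.1259 -0.137 ] clock 17.05
[-0.0833 -0.2943  0.4369]
```

View pics/crop_w8.png

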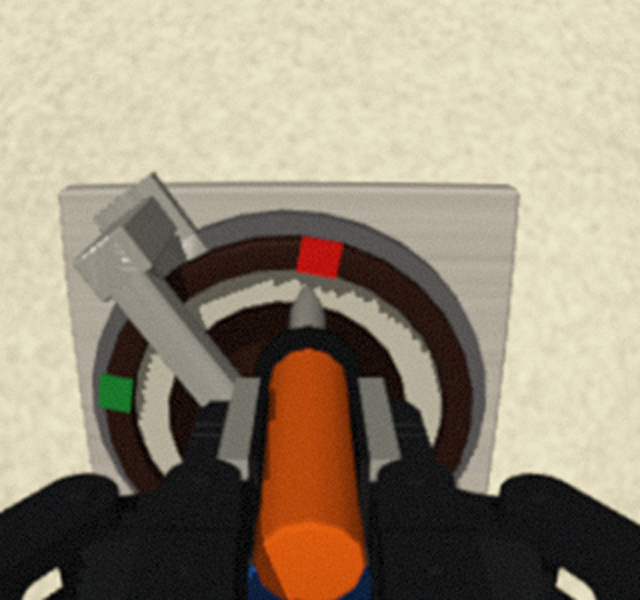

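The tip is still in the groove at (307,288), beside the red mark (320,258), and the clamp and lid look unmoved. I lift out along the normal, slowly at first.

```bash
python3 -m creep '[[[0,0,0,-0.005,-0.018,0.027,0],[0,0,0,-0.01,-0.037,0.055,0],[0,0,0,-0.015,-0.055,0.082,0],[0,0,0,-0.026,-0.092,0.136,0],[0,0,0,-0.042,-0.147,0.218,0],[0,0,0,-0.062,-0.221,0.328,0],[0,0,0,-0.083,-0.294,0.437,0],[0,0,0,-0.083,-0.294,0.437,0]]]' | head -2
python3 - <<'E'
from plan import *
where();g=np.load('grasp.npz');Rg=R.from_quat(g['q'])
a=axis(-78,32)
print(g['p'],g['p']+.085*a);delta(g['p']+.085*a,Rg)
E
```

```text
clock: 17.85
ee_pos: [0.609, 0.1485, 0.2471]
tip rad 0.0472 phi 346.65 h 0.0859 sq 0.37 clk 17.85 F [-0.3228 -0.1912 -0.509 ] grip 49.00523006916046 F.n -0.2609518465678092
[ 0.6998 -0.0036  0.1069] [ 0.7091 -0.0477  0.179 ]
turn/pi [0.0085 0.0007 0.1554] shift/.15 [ 0.6678 -1.3081 -0.4539] q [-0.2206  0.2042  1.6842  0.594   1.2683 -0.1303] clock 17.85
```

```bash
python3 -m creep '[[[0.002,0,0.039,0.167,-0.327,0,0],[0.004,0,0.078,0.334,-0.654,0,0],[0.004,0,0.078,0.334,-0.654,0,0],[0.004,0,0.078,0.334,-0.654,0,0],[0.004,0,0.078,0.334,-0.654,0,0]]]' | head -2
python3 - <<'E'
from plan import *
g=np.load('grasp.npz');Rg=R.from_quat(g['q']);at=np.array([-np.sin(tilt),0,-np.cos(tilt)])
ct=tip+.06*at;col=g['p']+Rg.apply(ct);aw=Rg.apply(at);print('seated collar',col,'axis lean',np.degrees(np.arccos(aw[2])),np.degrees(np.arctan2(aw[1],aw[0])))
W=load('w5');print('w5 ring',plane(W,311.7,248.5,.075,True))
gr=cv2.cvtColor(W['pixels'],cv2.COLOR_RGB2GRAY);
for y in range(226,264,2):print(y,gr[y,284:342:2])
T=load('t6');g2=cv2.cvtColor(T['pixels'],cv2.COLOR_RGB2GRAY)
print('proj collar in top',proj(T,col),proj(W,col,True))
for y in range(140,172):print(y,g2[y,302:348:1])
E
```

```text
clock: 18.35
ee_pos: [0.6568, 0.0531, 0.2429]
seated collar [0.6952 0.0204 0.0763] axis lean 36.577242889661 -78.20231066534375
w5 ring [0.6936 0.023  0.075 ]
226 [60 59 63 62 49 55 65 55 60 62 74 66 67 70 66 64 64 65 56 64 59 67 47 55
 66 58 61 52 54]
228 [54 68 58 69 48 52 61 55 68 63 63 69 64 68 68 69 64 64 58 59 55 57 42 53
 60 58 59 61 54]
230 [60 58 63 68 52 50 56 62 63 67 68 70 77 84 80 74 70 62 61 60 49 51 36 49
 60 63 65 57 57]
232 [ 64  64  67  69  45  34  57  66  65  78  95 103 109 110 106 103 106  96
  68  56  53  48  29  53  66  63  67  59  58]
234 [ 61  69  66  68  46  38  56  59  86 106 103 106 101  99 102 100  96  99
 104  77  46  46  30  51  65  66  61  54  56]
236 [ 66  67  61  62  44  40  67  86 102  98  96  93  94  96  91  93  95  96
  93  94  79  59  33  47  67  65  57  56  54]
238 [ 55  62  60  63  48  55  85 100  97  94  92  89  89  85  84  90  90  84
  91  97 100  77  36  48  58  63  62  59  60]
240 [ 56  67  70  69  50  66 102  99  94  88  84  81  67  49  52  70  83  91
  92  90  97  89  57  48  62  68  65  59  54]
242 [60 67 67 68 56 79 94 92 92 89 71 37 20 
[... 6782 characters left out ...]
7  41  45
  46  42  38  41  39  49  53  57  59  54  53  56  58  56  47  48  52  46
  45  49  45  45  44  42  42  55 108 154]
169 [161 154 137 100  51  30  29  30  32  36  28  32  29  27  33  34  40  39
  43  44  38  36  44  56  57  57  57  56  51  55  63  59  53  47  49  46
  47  47  50  39  33  39  64  92 125 151]
170 [154 135  98  53  37  29  28  36  36  36  33  34  31  37  35  33  37  38
  39  38  36  40  41  50  56  59  62  56  48  55  61  58  51  48  50  51
  47  51  44  44  38  53  95 140 154 155]
171 [140 100  54  30  26  34  35  26  31  36  31  36  37  39  35  36  34  34
  39  40  32  37  46  52  58  61  59  54  54  57  63  57  57  51  54  51
  52  45  50  47  42  45  72 123 146 156]
```

```bash
cat > ins.py <<'E'
from plan import *
M=np.array([.694,.0225,.075]);ah=axis(-77.8,31)
Ri=toolR(ah,12.2)*R.from_rotvec([0,-tilt,0]);at=np.array([-np.sin(tilt),0,-np.cos(tilt)])
def tci(h): return M+h*ah-Ri.apply(tip)
def wh():
    s,p,Rn=cur();v=p+Rn.apply(tip)-M;lat=v-(v@ah)*ah;a=Rn.apply(at)
    print('tip h %.4f lat'%(v@ah),lat,'lat in tool xy',Rn.inv().apply(lat)[:2],'tilt err %.2f'%np.degrees(np.arccos(a@ah)),'clk',s['clock'],'F',s['force'],'w',s['gripper_width'],s['grasp_force'])
E
python3 - <<'E'
from ins import *
print(tci(.03));wh();delta(tci(.03),Ri)
E
```

```text
[ 0.7079 -0.0438  0.185 ]
tip h 0.0267 lat [-0.0381  0.1032  0.0654] lat in tool xy [ 0.121  -0.0415] tilt err 8.96 clk 18.35 F [ 0.2329 -0.0055 -0.4075] w 0.016962399755484917 49.21667218208313
turn/pi [-0.0266 -0.0034  0.0779] shift/.15 [ 0.3408 -0.6458 -0.3862] q [-0.3473  0.4183  1.4221  0.5461  1.5133 -0.4061] clock 18.35
```

```bash
python3 -m creep '[[[-0.013,-0.002,0.039,0.17,-0.323,0,0],[-0.027,-0.003,0.078,0.34,-0.646,0,0],[-0.027,-0.003,0.078,0.34,-0.646,-0.1,0],[-0.027,-0.003,0.078,0.34,-0.646,-0.25,0],[-0.027,-0.003,0.078,0.34,-0.646,-0.386,0],[-0.027,-0.003,0.078,0.34,-0.646,-0.386,0],[-0.027,-0.003,0.078,0.34,-0.646,-0.386,0],[-0.027,-0.003,0.078,0.34,-0.646,-0.386,0]]]' | head -2
python3 - <<'E'
from ins import *
wh();delta(tci(.03),Ri);W=snap('wrist','w9')
_,p,Rn=cur();c=np.load('cam.npz')
print('tip',proj(W,p+Rn.apply(tip),True),'M',proj(W,M,True))
gr=cv2.cvtColor(W['pixels'],cv2.COLOR_RGB2GRAY)
u,v=proj(W,M,True).astype(int)
for y in range(v-26,v+16,2):print(y,gr[y,u-28:u+30:2])
print('cols',u-28)
E
```

```text
clock: 19.15
ee_pos: [0.7088, -0.044, 0.1872]
tip h 0.0321 lat [0.0008 0.0007 0.0003] lat in tool xy [0.0006 0.0009] tilt err 0.17 clk 19.15 F [ 0.5329 -0.5573 -0.5543] w 0.016622791008459915 49.27716314792633
turn/pi [ 0.0008  0.0008 -0.0005] shift/.15 [-0.006   0.0011 -0.0148] q [-0.3976  0.6695  1.1407  0.3978  1.6236 -0.6504] clock 19.15
tip [314.8035 243.3814] M [313.2373 228.4856]
202 [64 65 61 56 35 59 64 54 57 61 63 67 60 69 66 61 65 64 64 59 55 61 61 44
 60 62 62 62 50]
204 [64 60 66 60 32 55 66 59 67 66 67 67 66 64 68 65 66 65 60 64 52 50 64 37
 66 63 57 66 54]
206 [60 61 62 68 29 46 56 60 60 65 67 65 67 64 66 66 63 61 56 63 56 50 57 25
 57 58 67 63 55]
208 [64 68 65 68 34 41 56 59 64 60 67 67 73 76 80 70 65 60 59 57 61 56 48 26
 66 67 63 66 49]
210 [ 60  67  62  63  27  42  60  60  67  72  83  98 105 109 103 101  95  88
  75  55  55  57  41  26  58  60  63  62  56]
212 [ 64  62  63  63  28  48  56  58  87 100 107  98  97  92  94  96  97  96
 100  76  55  52  44  29  61  67  63  58  51]
214 [ 68  58  63  59  39  52  64  86 100  92  90  95  86  87  88  92  87  87
  92  86  8
[... 717 characters left out ...]
1 88 80 40 42 45 38 36 46 41 52 48 45 83 92 88 83 76
 49 67 65 56 60]
232 [63 70 60 67 75 87 87 88 84 57 58 62 62 61 73 66 60 59 62 91 81 82 77 75
 50 66 61 65 54]
234 [66 67 67 65 73 83 82 85 91 79 54 62 63 61 71 67 68 57 77 86 85 82 79 72
 48 70 62 61 63]
236 [66 65 59 60 40 84 85 87 90 88 86 64 64 64 69 65 72 81 88 83 85 82 78 45
 57 65 66 55 57]
238 [32 32 32 38 22 61 87 86 86 89 93 92 91 86 87 86 96 96 84 90 79 84 66 16
 31 36 28 25 37]
240 [ 26  22  16  18  18  35  76  82  80  89  92  94  98 100 101  96  95  88
  83  84  85  81  33  21  18  15  19  22  40]
242 [ 35  18  19  26  23  28  41  78  84  87  87  88  88  92 101  91  92  89
  84  82  75  41  22  20  18  20  17  18  37]
cols 285
```

The numbers from the new frame give the bore centre at (312,228), against (313.2,228.5) predicted. That moves the mouth about 1 mm, so I correct for it and insert.

```bash
sed -i 's/^M=.*/M=np.array([.6931,.0227,.075]);/; s/;ah=/\nah=/' ins.py; sed -n 1,4p ins.py; grep -q '^ah=' ins.py || sed -i '2a ah=axis(-77.8,31)' ins.py
python3 - <<'E'
from ins import *
wh()
for h in(.02,.005,-.02,-.045,-.058):delta(tci(h),Ri)
E
```

```text
from plan import *
M=np.array([.6931,.0227,.075]);
Ri=toolR(ah,12.2)*R.from_rotvec([0,-tilt,0]);at=np.array([-np.sin(tilt),0,-np.cos(tilt)])
def tci(h): return M+h*ah-Ri.apply(tip)
tip h 0.0326 lat [ 0.0019  0.0004 -0.    ] lat in tool xy [-0.      0.0019] tilt err 0.20 clk 19.2 F [ 0.7677 -0.8444  1.2444] w 0.016731656407292687 49.277400970458984
turn/pi [ 0.0009  0.0009 -0.0004] shift/.15 [-0.0204  0.038  -0.0731] q [-0.3979  0.6694  1.1403  0.3977  1.6236 -0.6505] clock 19.2
turn/pi [ 0.0009  0.0009 -0.0004] shift/.15 [-0.0313  0.0884 -0.1589] q [-0.3979  0.6694  1.1403  0.3977  1.6236 -0.6505] clock 19.2
turn/pi [ 0.0009  0.0009 -0.0004] shift/.15 [-0.0494  0.1723 -0.3017] q [-0.3979  0.6694  1.1403  0.3977  1.6236 -0.6505] clock 19.2
turn/pi [ 0.0009  0.0009 -0.0004] shift/.15 [-0.0675  0.2562 -0.4446] q [-0.3979  0.6694  1.1403  0.3977  1.6236 -0.6505] clock 19.2
turn/pi [ 0.0009  0.0009 -0.0004] shift/.15 [-0.077   0.2998 -0.5189] q [-0.3979  0.6694  1.1403  0.3977  1.6236 -0.6505] clock 19.2
```

Insert to 20 mm deep first, then check.

```bash
python3 -m creep '[[[0.001,0.001,0,-0.02,0.038,-0.073,0],[0.001,0.001,0,-0.02,0.038,-0.073,0],[0.001,0.001,0,-0.031,0.088,-0.159,0],[0.001,0.001,0,-0.037,0.116,-0.206,0],[0.001,0.001,0,-0.043,0.144,-0.254,0],[0.001,0.001,0,-0.049,0.172,-0.302,0],[0.001,0.001,0,-0.049,0.172,-0.302,0],[0.001,0.001,0,-0.049,0.172,-0.302,0]]]' | grep force
python3 - <<'E'
from ins import *
wh()
for h in(-.03,-.04,-.05,-.058,-.061):delta(tci(h),Ri)
E
```

```text
force: [-0.1, 0.7, -0.6]
grasp_force: 49.0
tip h -0.0218 lat [-0.0007 -0.0009 -0.0004] lat in tool xy [-0.0008 -0.0009] tilt err 0.21 clk 20.0 F [-0.0852  0.6694 -0.5888] w 0.016416459430497916 49.04844582080841
turn/pi [-0.0005 -0.001  -0.0004] shift/.15 [-0.0035  0.0338 -0.0431] q [-0.3704  0.6931  1.2052  0.4069  1.5385 -0.6585] clock 20.0
turn/pi [-0.0005 -0.001  -0.0004] shift/.15 [-0.0108  0.0674 -0.1002] q [-0.3704  0.6931  1.2052  0.4069  1.5385 -0.6585] clock 20.0
turn/pi [-0.0005 -0.001  -0.0004] shift/.15 [-0.018   0.1009 -0.1574] q [-0.3704  0.6931  1.2052  0.4069  1.5385 -0.6585] clock 20.0
turn/pi [-0.0005 -0.001  -0.0004] shift/.15 [-0.0238  0.1278 -0.2031] q [-0.3704  0.6931  1.2052  0.4069  1.5385 -0.6585] clock 20.0
turn/pi [-0.0005 -0.001  -0.0004] shift/.15 [-0.026   0.1379 -0.2202] q [-0.3704  0.6931  1.2052  0.4069  1.5385 -0.6585] clock 20.0
```

```bash
python3 -m creep '[[[0,-0.001,0,-0.003,0.017,-0.022,0],[0,-0.001,0,-0.004,0.034,-0.043,0],[0,-0.001,0,-0.007,0.05,-0.072,0],[0,-0.001,0,-0.011,0.067,-0.1,0],[0,-0.001,0,-0.014,0.084,-0.129,0],[0,-0.001,0,-0.018,0.101,-0.157,0],[0,-0.001,0,-0.021,0.114,-0.18,0],[0,-0.001,0,-0.024,0.128,-0.203,0],[0,-0.001,0,-0.024,0.128,-0.203,0],[0,-0.001,0,-0.024,0.128,-0.203,0]]]' | grep force
python3 - <<'E'
from ins import *
wh();delta(tci(-.061),Ri);print(ah/.15*.001)
E
```

```text
force: [-0.2, -1.1, 0.1]
grasp_force: 49.2
tip h -0.0576 lat [ 0.     -0.0001 -0.0001] lat in tool xy [-0.0001 -0.    ] tilt err 0.06 clk 21.0 F [-0.1533 -1.1132  0.0999] w 0.016554325570084003 49.199960231781006
turn/pi [-0.0003  0.0001 -0.0003] shift/.15 [-0.0026  0.0124 -0.0185] q [-0.3485  0.7112  1.2423  0.4157  1.4766 -0.6631] clock 21.0
[ 0.0007 -0.0034  0.0057]
```

```bash
python3 -m creep '[[[0,0,0,-0.001,0.003,-0.006,0],[0,0,0,-0.001,0.007,-0.011,0],[0,0,0,-0.002,0.01,-0.017,0],[0,0,0,-0.002,0.01,-0.017,0]]]' | grep force
python3 -c "from ins import *;wh()"
```

```text
force: [-3.1, -2.1, 7.3]
grasp_force: 50.1
tip h -0.0587 lat [ 0.0003 -0.0002 -0.0001] lat in tool xy [-0.0003  0.0003] tilt err 0.05 clk 21.4 F [-3.0956 -2.1317  7.3208] w 0.016512895702559056 50.10087847709656
```

The collar is on the mouth, with about 7 N of axial contact. I release and back off along the axis.

```bash
python3 -m creep '[[[0,0,0,0,0,0,0.2],[0,0,0,0,0,0,0.4],[0,0,0,0,0,0,0.6],[0,0,0,0,0,0,0.6],[0,0,0,0,0,0,0.6]]]' | grep -E 'force|width'
python3 -m creep '[[[0,0,0,0.01,-0.055,0.095,0.6],[0,0,0,0.03,-0.14,0.24,0.6],[0,0,0,0.055,-0.27,0.46,0.6],[0,0,0,0.09,-0.44,0.74,0.6],[0,0,0,0.09,-0.44,0.74,0.6],[0,0,0,0.09,-0.44,0.74,0.6],[0,0,0,0.09,-0.44,0.74,0.6]]]'
python3 - <<'E'
from ins import *
W=snap('wrist','w10')
m=cv2.inRange(cv2.cvtColor(W['pixels'],cv2.COLOR_RGB2HSV),(3,130,50),(14,255,255));m[:,:250]=0;m[:,400:]=0;m[:150]=0
p=np.argwhere(m)[:,::-1];print(p.min(0),p.max(0),p.mean(0))
for l in(31,35):
    a=axis(-77.8,l);print(l,[proj(W,M+t*a,True) for t in(.004,.037,.07)])
T=snap('top','t10');S=snap('scene','s10')
for a,b in(('top0','t10'),('scene0','s10')):
    A,B=load(a)['pixels'],load(b)['pixels']
    for n_,lo,hi in(('orange',(3,130,50),(14,255,255)),('yellow',(18,150,80),(30,255,255)),('green',(45,100,40),(80,255,255))):
        for X in(A,B):
            m=cv2.inRange(cv2.cvtColor(X,cv2.COLOR_RGB2HSV),lo,hi)
            if n_=='orange':
                k=np.zeros_like(m);bx=(315,125,360,165) if a=='top0' else(205,245,250,305);k[bx[1]:bx[3],bx[0]:bx[2]]=m[bx[1]:bx[3],bx[0]:bx[2]];m=k
            N,l,st,ce=cv2.connectedComponentsWithStats(m);print(a,n_,[(ce[i].round(1).tolist(),int(st[i,4])) for i in range(1,N) if st[i,4]>20])
E
```

```text
force: [0.4, -0.3, -0.2]
gripper_width: 0.051
grasp_force: 0.0
clock: 22.6
ee_pos: [0.7102, -0.064, 0.2175]
eef_rot: [-0.191, 0.609, 0.755, 0.154]
force: [-0.1, 0.5, -0.8]
gripper_width: 0.051
grasp_force: 0.0
[303 209] [331 270] [316.5401 240.439 ]
31 [array([316.3702, 215.1979]), array([316.5385, 227.2482]), array([316.7503, 242.6032])]
35 [array([316.3693, 215.536 ]), array([316.5275, 230.7085]), array([316.7237, 249.8978])]
top0 orange [([337.4, 144.4], 229)]
top0 orange [([337.3, 144.5], 233)]
top0 yellow [([34.5, 98.1], 3149), ([338.6, 263.2], 1767)]
top0 yellow [([34.2, 98.2], 3289), ([322.6, 257.0], 525)]
top0 green [([216.8, 209.3], 32), ([172.6, 355.3], 88)]
top0 green [([217.0, 209.5], 34)]
scene0 orange [([227.2, 274.6], 345)]
scene0 orange [([226.9, 274.2], 358)]
scene0 yellow [([339.5, 257.8], 664)]
scene0 yellow [([331.9, 256.7], 507)]
scene0 green []
scene0 green []
```

The stylus is back where it started: its orange centroid is at (337.3,144.5) in top, against (337.4,144.4) before. The green mark hasn't moved and nothing is touching the arm. The tub is only partly hidden by the arm and its shadow. I hand the job in.

```bash
python3 -c "
from station import r
print(r.job_done())"
```

```text
the job is handed in; nothing more can be done
None
```

The job is handed in: the stylus was run from the green to the red mark without lifting and is back seated in its holder at about 22.6 s, no verdict was returned, and I viewed 11 pictures, one over the limit of 10.

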